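Put the coffee things right on the tray table

ROBOT

A 6-joint arm with a two-finger parallel gripper is mounted at the origin on the work surface. World frame = base frame: x ahead of the robot, y to its left, z up, the work surface at z = 0. Lengths are in mm, angles in rad, forces in N, time in s.
With the tool pointing down it reaches from about 350 to 975 mm from the base axis. Payload 7.1 kg.
Tool frame: the origin (TCP) lies on the centre line of the jaws, within the pads' length; the fingertips stand 14 mm ahead of it and the grasp point (between the pads) lies 5 mm behind it; x points along the fingers, z is the direction in which the jaws open and shut, and the axes are right-handed (so a half turn about x gives the same grasp; the last joint's range is limited). The gripper opens to 88 mm and grips with 3 to 60 N. Pads are 20 mm wide; open, the fingers measure 115 mm over their backs; the gripper's body (75 mm by 178 mm) begins 61 mm behind the grasp point.
Start: joints at [-1.159, 0.423, 1.63, -0, 1.089, -0.019], TCP at [261.013, -567.87, 213.475] pointing down, gripper open.
Joint ranges: [-3, 3], [-0.9, 2.11], [0.09, 2.58], [-1.31, 4.45], [0.11, 2.69], [-2.54, 2.54]. Speed limits (rad/s): [2.39, 2.39, 3.01, 3.14, 3.14, 3.14].

INTERFACE

Orientations are given as a rotation vector (axis times angle).
In Python, from workcell import ctrl gives the robot as it stands.
- The arm moves only by the tool servo_tool, never from a script. Its argument "plan" is a list that holds one entry, the list of rows, each a list of 7 numbers: the shift along the tool's x, y, z in cm, then the turn, a rotation vector about the tool's x, y, z in rad, then the finger opening in cm, from 0 to 8.78. A call has 1 to 8 rows; each row is the pose to reach, as a shift and turn from the pose commanded when the call began, along the tool's axes at that moment; what a row does not reach only later rows make up. A row lasts 1/12 s, in which the tool goes at most 41.7 mm and 7.16 degrees, less where a joint would pass 70% of its speed; a pose out of reach is approached as far as the arm can. A call with a gripper value outside its range is refused whole. The fingers move at their own pace and stop on an object; the grip force is fixed at half the most. Time passes only in rows, so rows that repeat a pose let the fingers close. It gives the time, the measured TCP pose, the force and the opening at its end, in the units of the state.
- ctrl.get_obs(): the state, without advancing time (a new reading comes with each control period).
- ctrl.get_image(name): name is "scene" or "top"; returns the picture (384x512x3 uint8, red, green, blue); there is no depth.
- ctrl.calibration(name): a dict with "K" (3x3 intrinsics, pixels), "view" (4x4, takes a point from world to camera coordinates). Camera axes: x right, y up, looking along -z (the intrinsics and any distortion apply to the point x, -y, -z); pixel columns grow to the right and rows downward; lengths in mm; the calibration is good to about 2 mm. A picture is of the moment at which its call begins. calibration takes no time and is no camera call.
- ctrl.close_job(): hands the job in, once; it reports no verdict.
The state is a dict: "t": time; "qpos": joint angles; "qvel": joint speeds; "joint_torque": joint torques, N m; "ee_pos": TCP position; "orientation": TCP orientation; "ft_force": force on the tool from outside, world axes, zero at the start; "moment": the same for the moment, N m; "width": finger opening in mm.
Only numpy, scipy, OpenCV 4.12 (cv2) and the standard library are available. Lean on these libraries where they do the work, as an engineer would, in place of code of your own. Each camera call takes 0.05 s, during which the arm holds its last target.

TASK

The coffee cup and the cezve stand on each other's places: swap them, so that the cup stands upright in the middle of its saucer and the cezve upright in the middle of the round cork trivet (the empty square tile is free as a stopover). Only when both stand right, put the flat grey silicone lid on the cezve and the glass cover on the glass dish, each knob up, flat and centred. Do not tip the cup or the cezve over, and leave the teaspoon and the milk jug where they are.

Things in the scene. Friction and masses are not known exactly. Their poses are not given: they have to be found in the camera images.
- cup: White porcelain coffee cup, upright, 58 mm high, 0.14 kg, on the cork trivet at the start. Outside diameter 46 mm at the foot, 60 mm at 18 mm up, then nearly straight to 62 mm at the rim; wall 4 mm. Thin ear handle along its +y to 55 mm from the axis, 15 to 50 mm up; grasp 62 mm along its x. Origin: centre of underside, z up.
- cezve: Small empty aluminium coffee pot, upright, 0.18 kg, on the saucer at the start. Diameter 66 mm up to 18 mm high, then 58 mm, straight, from 28 mm to the open rim at 80 mm (52 mm inside). Bar handle, 10 to 14 mm thick, pale wooden grip, along its +x: centre line 66 mm up at the wall, 78 mm up at its end 117 mm from the axis. Grasp 58 mm along its y. Origin: centre of underside, z up.
- lid: Hard grey silicone lid for the cezve, on the tray, 0.04 kg: disc 74 mm in diameter, 5 mm thick, flat underneath; upright round knob, 18 mm in diameter, in the middle, top 32 mm above the underside. Origin: centre of underside, z up through the knob. On the cezve's rim its origin is 80 mm above the cezve's.
- cover: Clear glass cover for the glass dish, on the tray, 0.11 kg: disc 104 mm in diameter, 5 mm thick, flat underneath, low dome rising to 12 mm; upright round glass knob, 18 mm in diameter, top 42 mm above the underside. Origin: centre of underside, z up through the knob. On the dish's rim its origin is 34 mm above the dish's.
- saucer: Round white porcelain saucer, 136 mm in diameter, rim 15 mm high, flat inner floor 84 mm in diameter at 6 mm above its underside. Does not move. The place for the cup; the cezve stands on it at the start. Origin: centre of the underside, z up.
- trivet: Round cork trivet, 100 mm in diameter, 8 mm thick, flat. Does not move. The place for the cezve; the cup stands on it at the start. Origin: centre of the underside, z up.
- tile: Square pale stone tile, 100 by 100 mm, 8 mm thick, flat and empty: a free spot. Does not move. Origin: centre of the underside, z up.
- dish: Small open round glass dish, 92 mm outside diameter at the rim, 84 mm inside, 34 mm high, empty. Does not move. The place for the glass cover. Origin: centre of the underside, z up.
- spoon: Steel teaspoon, 120 mm long, lying on the tray along its own x (bowl at +x). Bystander, loose. Origin: under the middle of its length.
- jug: Small blue-glazed milk jug without handle, with a little spout, 58 mm in diameter, 65 mm high. Bystander, loose. Origin: centre of the underside.
There are look-alikes about, which are no part of the job. Leave any red look-alike of the cezve alone.

How it is judged (in metres and radians):
On the way:
1. the cup stands on the saucer and the cezve on the trivet, with the lid and the cover not yet put on (horizontal distance between cup and saucer below 0.012 m and z of cup in the frame of saucer between 0.002 and 0.01 m and horizontal distance between cezve and trivet below 0.012 m and z of cezve in the frame of trivet between 0.004 and 0.012 m and angle between each of cup, cezve's own z axis and vertical below 0.1 rad and horizontal distance between lid and cezve above 0.05 m and horizontal distance between cover and dish above 0.05 m), for 0.2 s.
At the end, for the whole second after the job is handed in: Cup upright on the saucer floor and cezve upright on the trivet, each within 12 mm of its centre; silicone lid flat on the cezve rim and glass cover flat on the dish rim, each within 10 mm of its axis; heights within 4 mm, tilts under 0.1 rad; all at rest and released (horizontal distance between cup and saucer below 0.012 m and z of cup in the frame of saucer between 0.002 and 0.01 m and horizontal distance between cezve and trivet below 0.012 m and z of cezve in the frame of trivet between 0.004 and 0.012 m and angle between each of cup, cezve, lid, cover's own z axis and vertical below 0.1 rad and horizontal distance between lid and cezve below 0.01 m and z of lid in the frame of cezve between 0.076 and 0.084 m and horizontal distance between cover and dish below 0.01 m and z of cover in the frame of dish between 0.03 and 0.038 m and linear speed of each of cup, cezve, lid, cover below 0.02 m/s); the robot touches nothing.
It fails at once if the cup is tipped over (more than 0.6 rad) (angle between cup's own z axis and vertical above 0.6 rad).
It fails at once if the cezve is tipped over (more than 0.6 rad) (angle between cezve's own z axis and vertical above 0.6 rad).
It fails at once if the teaspoon is pushed more than 30 mm from its place (distance of spoon from where it was at the start of the episode above 0.03 m).
It fails at once if the milk jug is pushed more than 30 mm from its place (distance of jug from where it was at the start of the episode above 0.03 m).
It also fails if it takes over 144 s, if anything falls off the work surface, if the arm or the gripper's body presses on something with over 40 N, if the wrist force passes 120 N, or if a joint passes its speed limit or range.

## Working session

There is one attempt and no reset: what is moved stays moved. The work goes in short steps, Python scripts to look and compute and a tool call to move; the robot and the scene stay as the last step left them, time stands still between calls to the robot, and variables do not carry over. Pictures are saved under pics/ and viewed, and the job is handed in when it is done.

Besides the shell and the picture viewer there is one more tool, called after ">>>" by a JSON object that holds its "op" and its "data". servo_tool: Moves the arm, as the interface text tells. Its arguments: {"type":"object","properties":{"plan":{"type":"array","items":{"type":"array","items":{"type":"array","items":{"type":"number"}}}}},"required":["plan"]}

```bash
ls; mkdir -p pics
python3 - <<'E'
from workcell import ctrl
import cv2
o=ctrl.get_obs();print(o)
for n in("scene","top"):
    im=ctrl.get_image(n);cv2.imwrite(f"pics/{n}0.png",im[:,:,::-1]);c=ctrl.calibration(n);print(n,c)
E
```

```text
pics
{'t': 0.0, 'qpos': array([-1.15901325e+00,  4.23761976e-01,  1.63072870e+00,  1.48801316e-06,
        1.08859745e+00, -1.90012186e-02]), 'qvel': array([-0.00190498,  0.00159071,  0.00014704, -0.00182298,  0.00049077,
        0.00156844]), 'joint_torque': array([ 2.05949964e-04, -5.44625652e+01, -2.73658794e+01,  6.42834837e-02,
        2.29218788e-02, -1.63482678e-04]), 'ee_pos': array([ 260.77708796, -567.34880841,  212.73574647]), 'orientation': array([ 0.88714617,  1.38400665, -0.88577963]), 'ft_force': array([ 0.18773722, -0.45794492,  0.86428489]), 'moment': array([ 0.04416472, -0.01283426,  0.02050435]), 'width': 88.0535884502379}
scene {'K': array([[398.94935284,   0.        , 262.17331479],
       [  0.        , 398.94935284, 193.70451038],
       [  0.        ,   0.        ,   1.        ]]), 'view': array([[ 2.27264387e-01,  9.73658134e-01, -1.84590364e-02,
        -1.07209994e+02],
       [-5.97628926e-01,  1.54410123e-01,  7.86763739e-01,
         2.54527086e+02],
       [ 7.68889176e-01, -1.67771724e-01,  6.16978187e-01,
        -1.46718397e+03],
       [ 0.00000000e+00,  0.00000000e+00,  0.00000000e+00,
         1.00000000e+00]])}
top {'K': array([[390.6596533 ,   0.        , 264.34920231],
       [  0.        , 390.6596533 , 189.05843869],
       [  0.        ,   0.        ,   1.        ]]), 'view': array([[ 6.97336163e-02, -9.97561171e-01,  2.98869567e-03,
        -5.57495912e+01],
       [ 9.76871340e-01,  6.88937792e-02,  2.02425376e-01,
        -4.78795237e+02],
       [-2.02137598e-01, -1.11962824e-02,  9.79293130e-01,
        -8.39107380e+02],
       [ 0.00000000e+00,  0.00000000e+00,  0.00000000e+00,
         1.00000000e+00]])}
```

View pics/scene0.png

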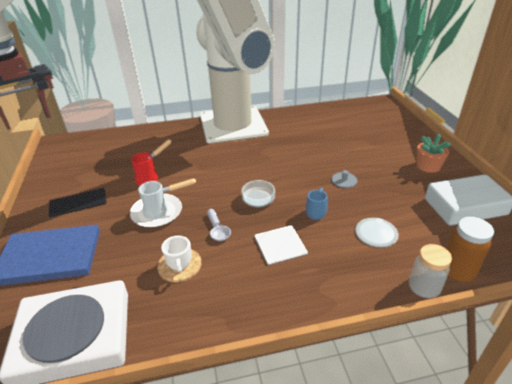

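View pics/top0.png

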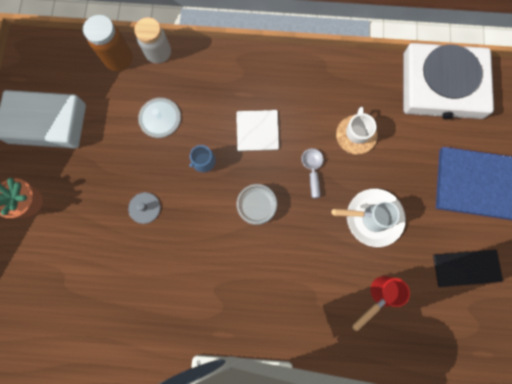

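```bash
cat > h.py <<'E'
import numpy as np,cv2
from workcell import ctrl
from scipy.spatial.transform import Rotation as R
def proj(n,P):
    c=ctrl.calibration(n);P=np.atleast_2d(P).astype(float);V=c["view"]
    q=P@V[:3,:3].T+V[:3,3]; q=q*[1,-1,-1]; u=q@c["K"].T; return u[:,:2]/u[:,2:]
def ray(n,uv,z):
    c=ctrl.calibration(n);V=c["view"];uv=np.atleast_2d(uv).astype(float)
    d=np.c_[uv,np.ones(len(uv))]@np.linalg.inv(c["K"]).T*[1,-1,-1]
    d=d@V[:3,:3]; o=-V[:3,:3].T@V[:3,3]
    return o+d*((z-o[2])/d[:,2])[:,None]
def circ(x,y,z,r,n=72):
    a=np.linspace(0,2*np.pi,n);return np.c_[x+r*np.cos(a),y+r*np.sin(a),0*a+z]
def shot(n,name): 
    im=ctrl.get_image(n)[:,:,::-1].copy();cv2.imwrite(f"pics/{name}.png",im);return im
def crop(im,x0,y0,x1,y1,s,name,n=None,curves=()):
    c=cv2.resize(im[y0:y1,x0:x1],None,fx=s,fy=s,interpolation=cv2.INTER_CUBIC)
    for P,col in curves:
        p=((proj(n,P)-[x0,y0]+.5)*s)
        cv2.polylines(c,[np.round(p).astype(int).reshape(-1,1,2)],False,col,1,cv2.LINE_AA)
    for x in range((x0//10+1)*10,x1,10):
        cv2.line(c,((x-x0)*s,0),((x-x0)*s,6 if x%50 else 14),(0,255,255),1)
    for y in range((y0//10+1)*10,y1,10):
        cv2.line(c,(0,(y-y0)*s),(6 if y%50 else 14,(y-y0)*s),(0,255,255),1)
    cv2.imwrite(f"pics/{name}.png",c)
E
python3 - <<'E'
from h import *
im=cv2.imread("pics/top0.png")
crop(im,320,95,420,255,4,"c1")
crop(im,120,90,330,230,4-1,"c2")
im=cv2.imread("pics/scene0.png")
crop(im,120,170,240,290,5,"c3")
crop(im,200,150,410,270,4-1,"c4")
E
```

```text
(no output)
```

View pics/c1.png

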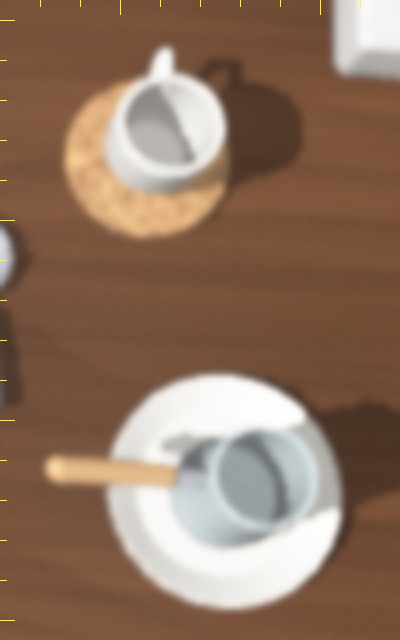

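View pics/c2.png

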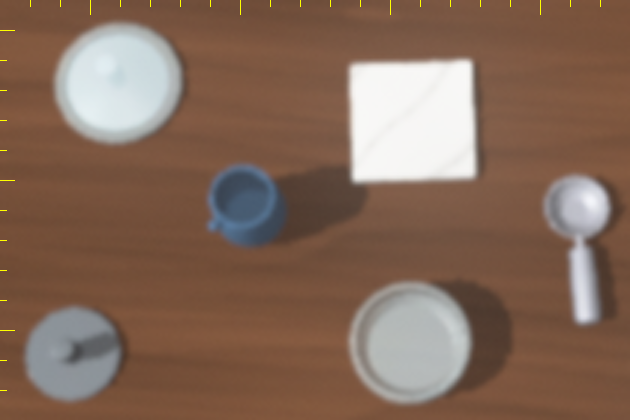

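View pics/c3.png

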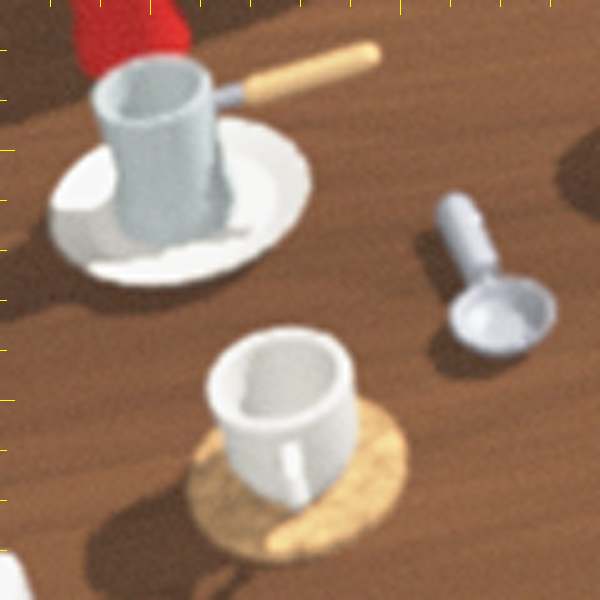

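View pics/c4.png

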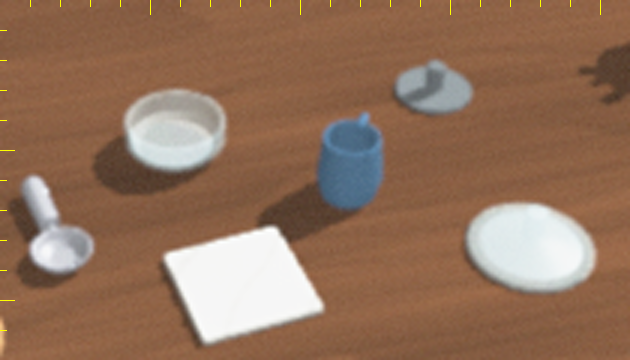

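```bash
cat > ov.py <<'E'
from h import *
O=dict(trivet=((356.6,134.3),8,50),saucer=((375.9,217.7),15,68),cup=((363.2,126.3),66,31),cezve=((386.3,214.3),86,29),
cover=((159.3,117.5),4,52),lid=((144.1,207.8),5,37),dish=((256.6,204.0),34,46),tile=((257.5,130.0),8,50))
cv=[]
if __name__=="__main__":
    for k,(uv,z,r) in O.items():
        p=ray("top",uv,z)[0];print(k,p.round(1),"scene",proj("scene",p).round(1))
        cv.append((circ(*p,r),(0,0,255) if k in("trivet","saucer","cover") else (0,255,0)))
    a=ray("top",(331.5+3.2,212),90);print("handle end",a, "spoon",ray("top",(312,160),3),ray("top",(316,195),3),"jug",ray("top",(201,155),65))
    im=cv2.imread("pics/top0.png")
    crop(im,320,95,420,255,4-1,"d1","top",cv);crop(im,120,90,330,230,3,"d2","top",cv)
    im=cv2.imread("pics/scene0.png")
    crop(im,120,170,240,290,5,"d3","scene",cv);crop(im,200,150,410,270,3,"d4","scene",cv)
E
python3 ov.py
```

```text
trivet [ 642.8 -237.8    8. ] scene [[179.3 262.5]]
saucer [ 438.9 -285.6   15. ] scene [[155.9 208.6]]
cup [ 641.6 -239.5   66. ] scene [[174.7 244.6]]
cezve [ 437.1 -287.9   86. ] scene [[149.9 187.3]]
cover [653.5 251.3   4. ] scene [[375.7 231.1]]
lid [425.5 258.7   5. ] scene [[343.7 178.8]]
dish [448.5  -6.6  34. ] scene [[257.7 189.3]]
tile [636.7   5.5   8. ] scene [[279.7 242.4]]
handle end [[ 433.62232949 -176.33792239   90.        ]] spoon [[ 571.17596095 -132.12700093    3.        ]] [[ 485.25532198 -145.56380174    3.        ]] jug [[546.91900299 126.79715117  65.        ]]
```

View pics/d1.png

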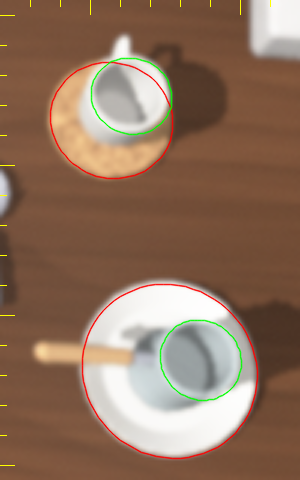

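View pics/d2.png

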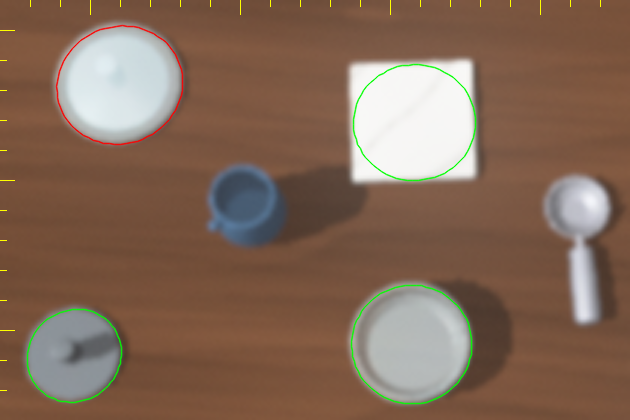

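View pics/d3.png

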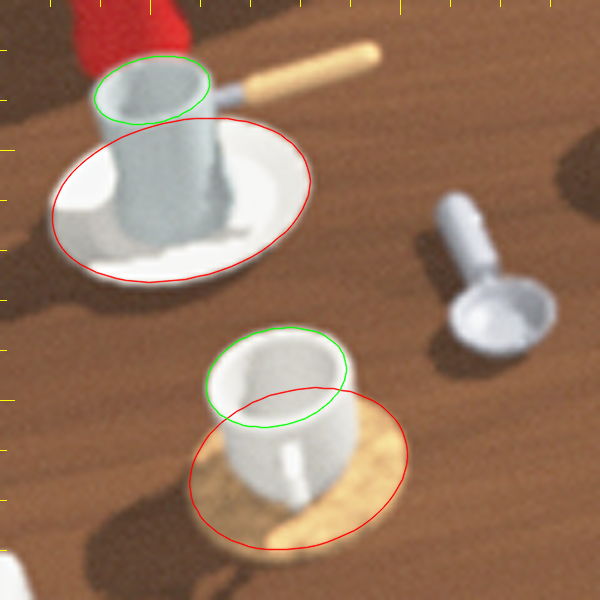

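View pics/d4.png

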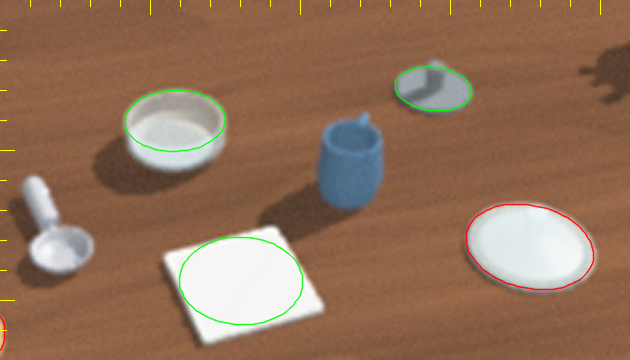

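```bash
cat >> h.py <<'E'
def st():
    o=ctrl.get_obs();M=R.from_rotvec(o["orientation"]).as_matrix()
    print("t",round(o["t"],2),"pos",o["ee_pos"].round(1),"zyaw",round(float(np.arctan2(M[1,2],M[0,2])),3),"yyaw",round(float(np.arctan2(M[1,1],M[0,1])),3),"down",M[:,0].round(3),"F",o["ft_force"].round(1),"w",round(o["width"],1),"q",o["qpos"].round(2));return o,M
def to(p,zdir=None):
    "shift cm and turn about x for tcp target p, jaw dir angle zdir (mod pi)"
    o,M=st(); s=M.T@(np.array(p)-o["ee_pos"])/10
    print("shift cm",s.round(2),"world",(np.array(p)-o["ee_pos"]).round(1))
    if zdir is not None:
        d=(zdir-np.arctan2(M[1,2],M[0,2])+np.pi/2)%np.pi-np.pi/2
        print("turn about tool x",round(-d,3))
E
python3 - <<'E'
from h import *
a=ray("top",(163/4+319.5,50/4+94.5),55)[0];b=np.array([641.5,-238.5,0]);v=a-b
print(a,np.arctan2(v[1],v[0]),np.hypot(*v[:2]))
# cezve handle: end tip in scene crop c3 (372,55)/5
print(ray("scene",(372/5+119.5,55/5+169.5),84), ray("top",(55/4+319.5,468/4+94.5),84))
to((641.5,-238.5,150),np.arctan2(v[1],v[0])+np.pi/2)
E
```

```text
[ 693.69404787 -234.32665988   55.        ] 0.07978841329041655 52.36062834821735
[[ 433.07547202 -174.47780035   84.        ]] [[ 435.4441283  -174.22372962   84.        ]]
t 0.1 pos [ 260.8 -567.4  212.8] zyaw -1.14 yyaw 0.431 down [-0.001  0.001 -1.   ] F [-0.2  0.2 -0.2] w 87.8 q [-1.16  0.42  1.63 -0.    1.09 -0.02]
shift cm [  6.3   48.33 -13.98] world [380.7 328.9 -62.8]
turn about tool x 0.351
```

>>> {"op": "servo_tool", "data": {"plan": [[[0,4,-1.2,0.04,0,0,8.7],[0.5,8,-2.3,0.09,0,0,8.7],[1,12,-3.5,0.13,0,0,8.7],[1.5,15.5,-4.5,0.17,0,0,8.7],[2,19.5,-5.6,0.21,0,0,8.7],[2.5,23.5,-6.8,0.26,0,0,8.7],[3,27.5,-8,0.3,0,0,8.7],[3,31,-9,0.35,0,0,8.7]]]}}

```text
t: 0.77
ee_pos: [505.9, -354.3, 182.2]
orientation: [1.151, 1.248, -1.151]
ft_force: [0.5, -1.7, 0.8]
width: 87.2
```

```bash
python3 -c "
from h import *
to((641.5,-238.5,120),1.65)"
```

```text
t 0.77 pos [ 505.9 -354.3  182.2] zyaw -1.492 yyaw 0.079 down [-0.002  0.001 -1.   ] F [ 0.5 -1.7  0.8] w 87.2 q [-0.63  0.45  1.67  0.    1.03  0.86]
shift cm [  6.21  14.44 -10.46] world [135.6 115.8 -62.2]
turn about tool x -0.0
```

>>> {"op": "servo_tool", "data": {"plan": [[[1,3,-2.2,0,0,0,8.7],[2,6,-4.3,0,0,0,8.7],[3,9,-6.5,0,0,0,8.7],[4,12,-8.7,0,0,0,8.7],[5.5,14,-10.2,0,0,0,8.7],[6.2,14.4,-10.4,0,0,0,8.7],[6.2,14.4,-10.4,0,0,0,8.7],[6.2,14.4,-10.4,0,0,0,8.7]]]}}

```text
t: 1.43
ee_pos: [639.3, -241.4, 120.7]
orientation: [1.148, 1.248, -1.15]
ft_force: [-0.7, -0.8, -0.6]
width: 87.0
```

```bash
python3 -c "
from h import *
to((641.5,-238.5,40),1.65)
im=shot('scene','s1');crop(im,120,150,260,290,5,'s1c')
im=shot('top','t1');crop(im,300,80,420,220,5,'t1c')"
```

```text
t 1.43 pos [ 639.3 -241.4  120.7] zyaw -1.489 yyaw 0.081 down [-0.002  0.    -1.   ] F [-0.7 -0.8 -0.6] w 87.0 q [-0.38  0.61  1.55 -0.    0.98  1.11]
shift cm [ 8.07  0.26 -0.26] world [  2.2   2.9 -80.7]
turn about tool x 0.002
```

View pics/s1c.png

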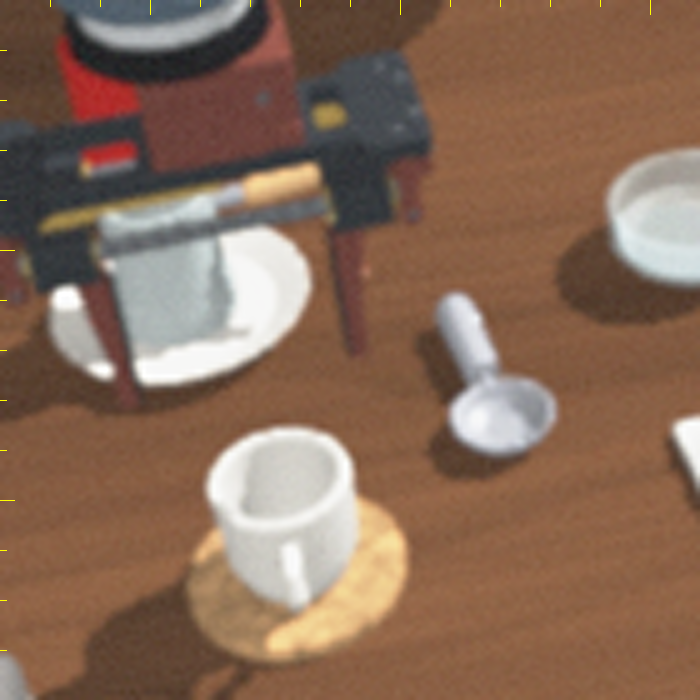

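View pics/t1c.png

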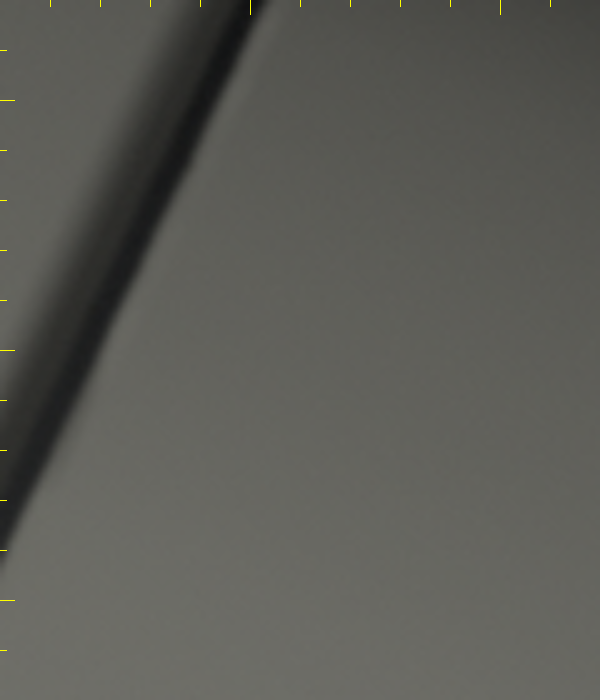

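```bash
python3 -c "
from h import *
to((641.5,-238.5,40),1.65)
print(proj('scene',[[639.3,-241.4,107],[641.5,-238.5,107]]))"
```

```text
t 1.53 pos [ 639.5 -242.5  122. ] zyaw -1.491 yyaw 0.08 down [-0. -0. -1.] F [-0.7 -0.4 -0.1] w 86.8 q [-0.38  0.61  1.55 -0.    0.98  1.11]
shift cm [ 8.2   0.23 -0.39] world [  2.   4. -82.]
turn about tool x 0.0
[[170.85595312 230.71506264]
 [172.25690853 231.16497633]]
```

```bash
python3 -c "
from h import *
z=np.array([np.cos(1.651),np.sin(1.651),0])
c=np.array([639.4,-242,107.5])
for s in(-57.5,-44,44,57.5): print(s,((proj('scene',c+s*z)-[120,150]+.5)*5).round(0), ((proj('scene',c+s*z+[10,0,0])-[120,150]+.5)*5).round(0))"
```

```text
-57.5 [[120. 436.]] [[120. 452.]]
-44 [[152. 428.]] [[153. 444.]]
44 [[356. 383.]] [[358. 398.]]
57.5 [[386. 377.]] [[388. 392.]]
```

```bash
python3 -c "
from h import *
im=cv2.imread('pics/s1.png');im=np.clip(im.astype(float)*1.6,0,255).astype(np.uint8)
z=np.array([np.cos(1.651),np.sin(1.651),0])
c=np.array([639.4,-242,107.5]);cv=[]
for s in(-57.5,-44,44,57.5): 
  a=c+s*z; t=np.array([10,0,0])
  cv.append((np.array([a-t,a+t,a+t+[0,0,40],a-t+[0,0,40],a-t]),(0,255,0)))
crop(im,120,160,210,245,8,'s1d');crop(im,120,160,210,245,8,'s1e','scene',cv)
"
```

```text
(no output)
```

View pics/s1e.png

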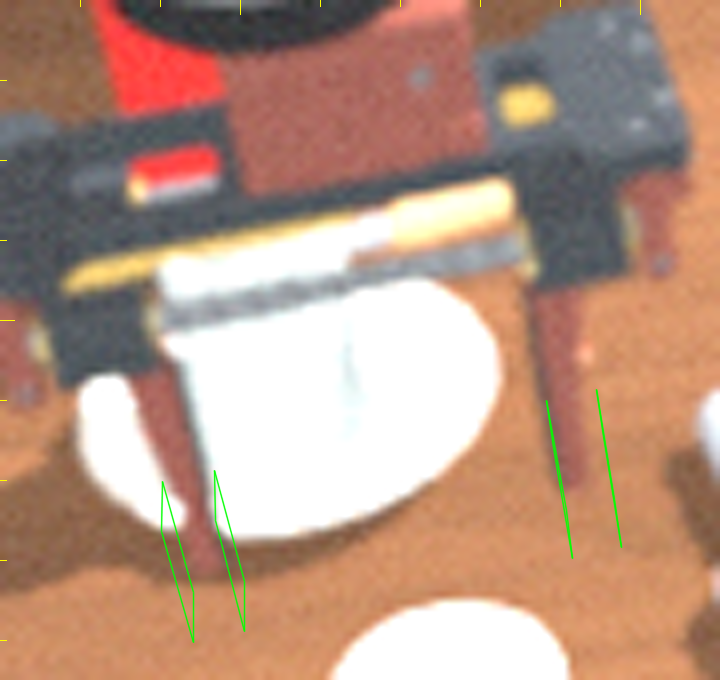

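>>> {"op": "servo_tool", "data": {"plan": [[[0.5,0.1,-0.1,0,0,0,8.7],[1.2,0.2,-0.2,0,0,0,8.7],[2,0.2,-0.3,0,0,0,8.7],[2.8,0.2,-0.3,0,0,0,8.7],[3.2,0.2,-0.3,0,0,0,8.7],[3.2,0.2,-0.3,0,0,0,8.7],[3.2,0.2,-0.3,0,0,0,8.7]]]}}

```text
t: 2.12
ee_pos: [641.7, -238.1, 88.9]
orientation: [1.149, 1.247, -1.15]
ft_force: [0.3, 0.4, -0.1]
width: 87.2
```

```bash
cat > fin.py <<'E'
from h import *
import sys
def fin(name,box,s=7,extra=(),gain=1.3):
    o,M=st();c=o["ee_pos"]+14*M[:,0];z=M[:,2];y=M[:,1];w=o["width"]/2;cv=list(extra)
    for k in(-w-13.5,-w,w,w+13.5):
        a=c+k*z;t=10*y;u=-40*M[:,0];cv.append((np.array([a-t,a+t,a+t+u,a-t+u,a-t]),(0,255,0)))
    im=shot("scene",name);im=np.clip(im.astype(float)*gain,0,255).astype(np.uint8)
    crop(im,*box,s,name+"e","scene",cv);crop(im,*box,s,name+"d")
E
python3 -c "
from fin import *
fin('s2',(125,165,225,275))"
```

```text
t 2.12 pos [ 641.7 -238.1   88.9] zyaw -1.49 yyaw 0.081 down [-0.001  0.    -1.   ] F [ 0.3  0.4 -0.1] w 87.2 q [-0.37  0.65  1.56  0.    0.93  1.12]
```

View pics/s2e.png

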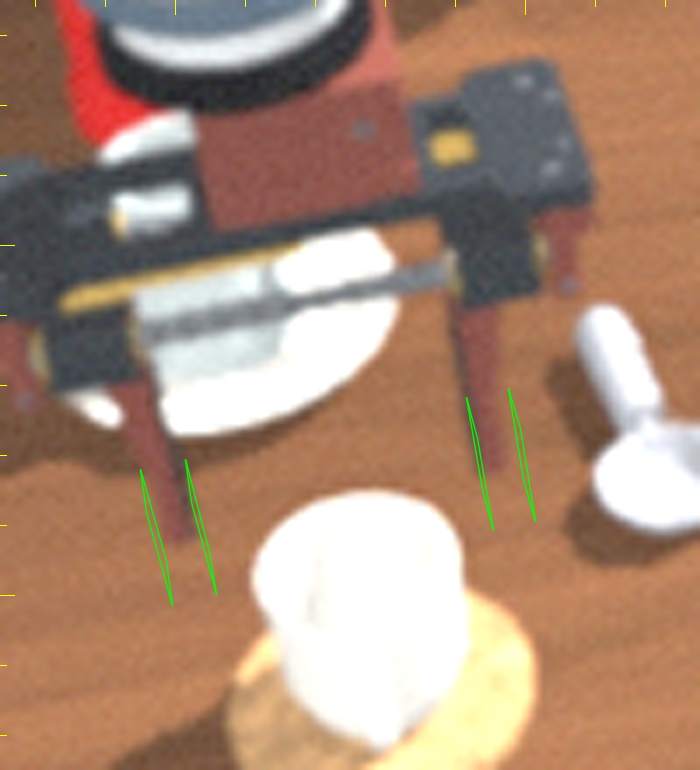

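```bash
python3 -c "
from h import *
print(proj('scene',[[0,0,0],[0,0,120]]),proj('top',[[0,0,0],[90,0,0]]))
im=cv2.imread('pics/scene0.png')
cv=[(circ(0,0,0,80),(0,255,0)),(circ(0,0,100,60),(0,255,0))]
crop(im,180,0,300,150,5,'b0','scene',cv)"
```

```text
[[233.02130755 124.49477401]
 [230.83772917  93.78043706]] [[238.39410232 411.96910033]
 [241.80478222 367.17560146]]
```

View pics/b0.png

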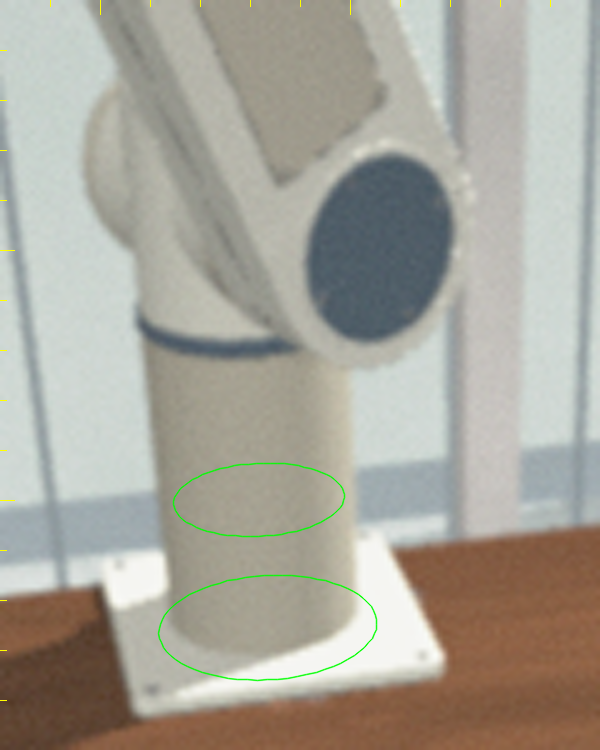

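>>> {"op": "servo_tool", "data": {"plan": [[[0.7,0,0,0,0,0,8.7],[1.4,0,0,0,0,0,8.7],[2.1,0,0,0,0,0,8.7],[2.8,0,0,0,0,0,8.7],[3.5,0,0,0,0,0,8.7],[4.2,0,0,0,0,0,8.7],[4.8,0,0,0,0,0,8.7],[4.8,0,0,0,0,0,8.7]]]}}

```text
t: 2.83
ee_pos: [641.0, -237.8, 39.6]
orientation: [1.149, 1.249, -1.151]
ft_force: [-0.5, -0.7, -0.1]
width: 86.9
```

```bash
python3 -c "
from fin import *
fin('s3',(125,185,225,275))"
```

```text
t 2.83 pos [ 641.  -237.8   39.6] zyaw -1.49 yyaw 0.081 down [-0.002  0.001 -1.   ] F [-0.5 -0.7 -0.1] w 86.9 q [-0.37  0.72  1.57 -0.    0.85  1.12]
```

View pics/s3e.png

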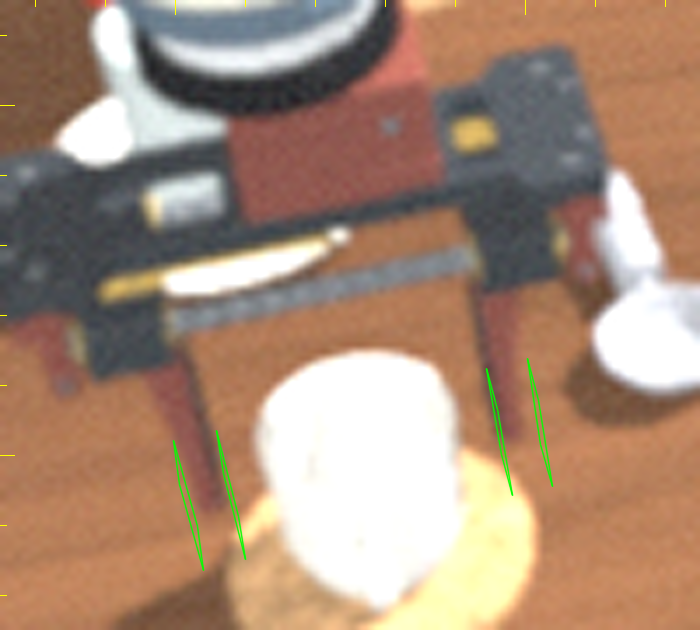

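>>> {"op": "servo_tool", "data": {"plan": [[[0.4,0,0,0,0,0,8.7],[0.8,0,0,0,0,0,8.7],[0.8,0,0,0,0,0,8],[0.8,0,0,0,0,0,7.5],[0.8,0,0,0,0,0,7],[0.8,0,0,0,0,0,6.7],[0.8,0,0,0,0,0,6.4],[0.8,0,0,0,0,0,6.4]]]}}

```text
t: 3.55
ee_pos: [642.1, -238.3, 33.7]
orientation: [1.15, 1.246, -1.149]
ft_force: [0.0, -0.4, -0.2]
width: 63.9
```

```bash
python3 -c "
from fin import *
fin('s4',(125,185,225,275),gain=1)"
```

```text
t 3.55 pos [ 642.1 -238.3   33.7] zyaw -1.49 yyaw 0.081 down [ 0. -0. -1.] F [ 0.  -0.4 -0.2] w 63.9 q [-0.37  0.73  1.57  0.    0.84  1.12]
```

View pics/s4e.png

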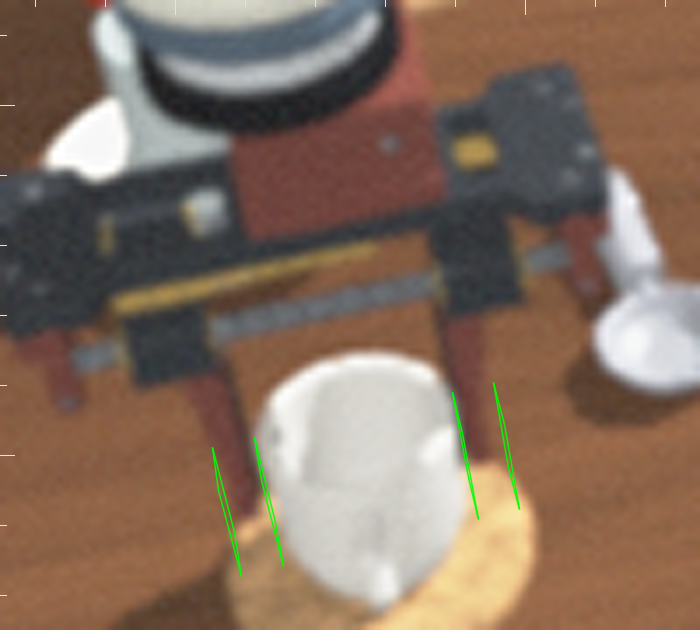

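>>> {"op": "servo_tool", "data": {"plan": [[[0,0,0,0,0,0,6.2],[0,0,0,0,0,0,5.8],[0,0,0,0,0,0,5.4],[0,0,0,0,0,0,5],[0,0,0,0,0,0,5],[0,0,0,0,0,0,5]]]}}

```text
t: 4.1
ee_pos: [642.0, -238.0, 33.6]
orientation: [1.15, 1.247, -1.149]
ft_force: [-0.3, 2.1, 3.0]
width: 60.5
```

```bash
python3 -c "
from fin import *
fin('s5',(125,185,225,275),gain=1)"
```

```text
t 4.1 pos [ 642.  -238.    33.6] zyaw -1.49 yyaw 0.081 down [-0.  0. -1.] F [-0.3  2.1  3. ] w 60.5 q [-0.37  0.73  1.57  0.    0.84  1.12]
```

View pics/s5d.png

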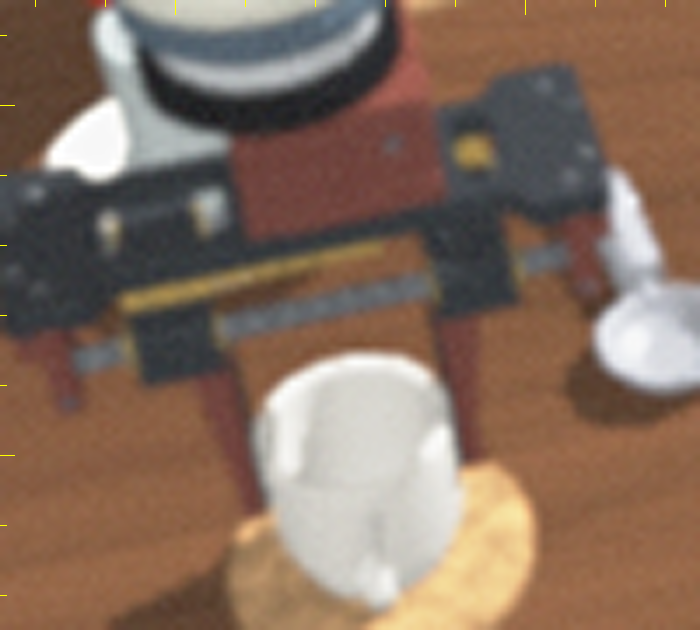

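>>> {"op": "servo_tool", "data": {"plan": [[[-0.4,0,0,0,0,0,5],[-1.2,0,0,0,0,0,5],[-2.4,0,0,0,0,0,5],[-3.8,0,0,0,0,0,5],[-5.2,0,0,0,0,0,5],[-6.4,0,0,0,0,0,5],[-7.2,0,0,0,0,0,5],[-7.5,0,0,0,0,0,5]]]}}

```text
t: 4.82
ee_pos: [643.1, -238.7, 111.1]
orientation: [1.15, 1.243, -1.148]
ft_force: [0.0, -0.1, -0.8]
width: 60.4
```

```bash
python3 -c "
from fin import *
fin('s6',(125,165,225,275),gain=1)
to((637,5.5,108.6),1.65)"
```

```text
t 4.82 pos [ 643.1 -238.7  111.1] zyaw -1.49 yyaw 0.081 down [ 0.003 -0.001 -1.   ] F [ 0.  -0.1 -0.8] w 60.4 q [-0.37  0.63  1.55 -0.    0.96  1.12]
t 4.87 pos [ 642.9 -238.6  110.7] zyaw -1.49 yyaw 0.081 down [ 0.003 -0.001 -1.   ] F [ 0.5  0.4 -1. ] w 60.3 q [-0.37  0.63  1.55 -0.    0.96  1.12]
shift cm [  0.18   1.38 -24.37] world [ -5.9 244.1  -2.1]
turn about tool x 0.002
```

View pics/s6d.png

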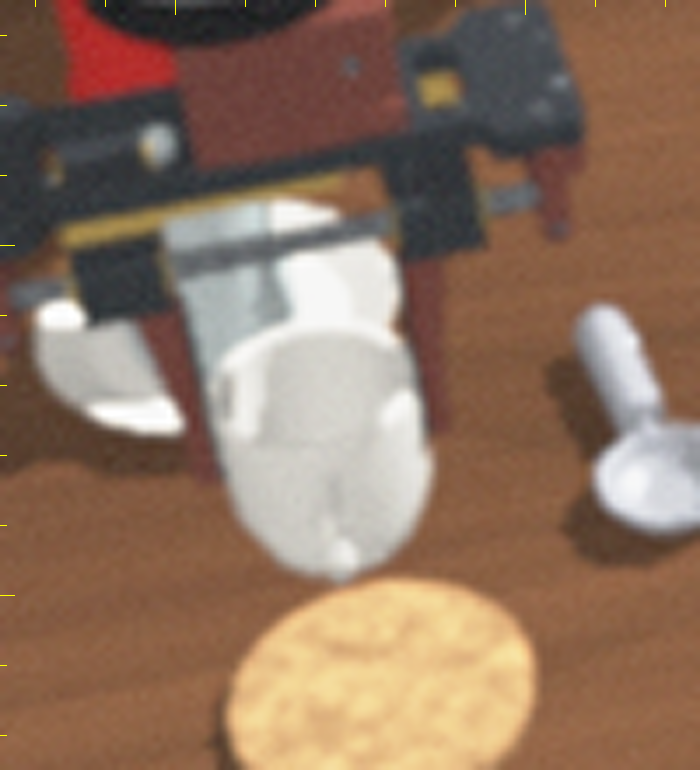

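>>> {"op": "servo_tool", "data": {"plan": [[[0,0.1,-1.5,0,0,0,5],[0,0.3,-4.5,0,0,0,5],[0,0.5,-8,0,0,0,5],[0,0.7,-12,0,0,0,5],[0,0.9,-16,0,0,0,5],[0,1.1,-19.5,0,0,0,5],[0,1.3,-22.5,0,0,0,5],[0,1.4,-24.1,0,0,0,5]]]}}

```text
t: 5.53
ee_pos: [635.0, 7.5, 107.5]
orientation: [1.147, 1.25, -1.149]
ft_force: [-0.4, 0.3, -1.1]
width: 60.2
```

>>> {"op": "servo_tool", "data": {"plan": [[[0,0,-0.2,0,0,0,5],[0.5,0,-0.2,0,0,0,5],[1.5,0,-0.2,0,0,0,5],[2.5,0,-0.2,0,0,0,5],[3.5,0,-0.2,0,0,0,5],[4.3,0,-0.2,0,0,0,5],[4.5,0,-0.2,0,0,0,5]]]}}

```text
t: 6.12
ee_pos: [634.9, 4.3, 61.0]
orientation: [1.149, 1.248, -1.153]
ft_force: [-0.8, 0.3, -1.2]
width: 60.1
```

```bash
python3 -c "
from fin import *
fin('s7',(220,165,340,285),s=5,gain=1,extra=[(circ(636.7,5.5,8,50),(0,0,255))])
to((637,5.5,34.5),1.65)"
```

```text
t 6.12 pos [634.9   4.3  61. ] zyaw -1.491 yyaw 0.079 down [-0.004  0.    -1.   ] F [-0.8  0.3 -1.2] w 60.1 q [-0.01  0.63  1.69  0.    0.83  1.48]
t 6.17 pos [635.2   4.4  61.5] zyaw -1.491 yyaw 0.08 down [-0.003  0.    -1.   ] F [-0.3  0.7 -1.1] w 60.0 q [-0.01  0.63  1.69 -0.    0.83  1.48]
shift cm [ 2.69  0.19 -0.09] world [  1.8   1.1 -27. ]
turn about tool x 0.001
```

View pics/s7e.png

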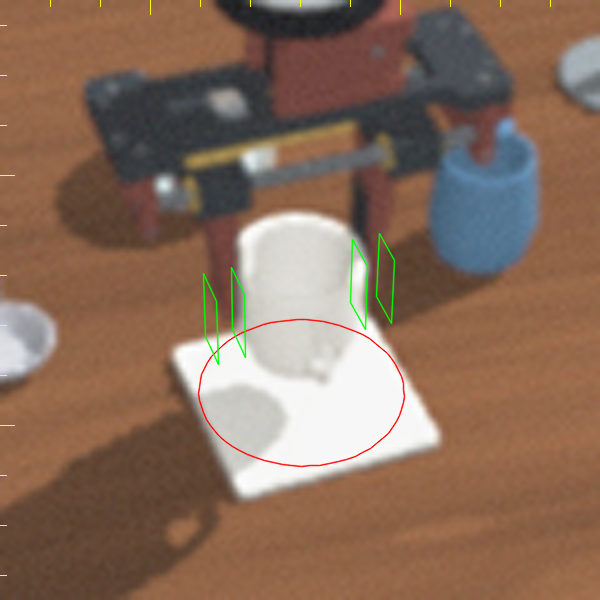

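>>> {"op": "servo_tool", "data": {"plan": [[[0.6,0.1,0,0,0,0,5],[1.2,0.1,0,0,0,0,5],[1.8,0.1,0,0,0,0,5],[2.2,0.1,0,0,0,0,5],[2.5,0.1,0,0,0,0,5],[2.6,0.1,0,0,0,0,5],[2.6,0.1,0,0,0,0,5]]]}}

```text
t: 6.75
ee_pos: [637.2, 5.3, 37.2]
orientation: [1.149, 1.247, -1.15]
ft_force: [0.7, 1.0, -1.8]
width: 59.9
```

>>> {"op": "servo_tool", "data": {"plan": [[[0.05,0,0,0,0,0,5],[0.1,0,0,0,0,0,5],[0.1,0,0,0,0,0,5]]]}}

```text
t: 7.0
ee_pos: [637.5, 5.2, 36.7]
orientation: [1.15, 1.246, -1.149]
ft_force: [-0.1, 0.2, -1.3]
width: 59.9
```

>>> {"op": "servo_tool", "data": {"plan": [[[0.1,0,0,0,0,0,5],[0.2,0,0,0,0,0,5],[0.3,0,0,0,0,0,5],[0.3,0,0,0,0,0,5]]]}}

```text
t: 7.33
ee_pos: [637.4, 5.2, 33.5]
orientation: [1.149, 1.246, -1.149]
ft_force: [-1.0, -0.1, -0.3]
width: 60.5
```

>>> {"op": "servo_tool", "data": {"plan": [[[0.1,0,0,0,0,0,5],[0.1,0,0,0,0,0,5],[0.1,0,0,0,0,0,5]]]}}

```text
t: 7.58
ee_pos: [637.5, 5.3, 33.5]
orientation: [1.15, 1.246, -1.149]
ft_force: [-2.9, 0.7, 7.9]
width: 60.1
```

Contact (7.9 N). Release and retreat.

>>> {"op": "servo_tool", "data": {"plan": [[[0,0,0,0,0,0,6],[0,0,0,0,0,0,6.8],[0,0,0,0,0,0,7.6],[0,0,0,0,0,0,8.4],[0,0,0,0,0,0,8.7],[-1,0,0,0,0,0,8.7],[-2.5,0,0,0,0,0,8.7],[-4.5,0,0,0,0,0,8.7]]]}}

```text
t: 8.25
ee_pos: [636.3, 5.2, 77.1]
orientation: [1.148, 1.248, -1.151]
ft_force: [-0.2, -0.7, -1.4]
width: 87.4
```

>>> {"op": "servo_tool", "data": {"plan": [[[-2.5,0,0,0,0,0,8.7],[-5,0,0,0,0,0,8.7],[-7.5,0,0,0,0,0,8.7],[-10,0,0,0,0,0,8.7],[-10,0,0,0,0,0,8.7]]]}}

```text
t: 8.67
ee_pos: [640.5, 5.2, 183.6]
orientation: [1.153, 1.239, -1.143]
ft_force: [0.9, -0.5, 0.8]
width: 87.1
```

```bash
python3 -c "
from fin import *
fin('s8',(220,165,340,285),s=5,gain=1,extra=[(circ(637.3,5.3,66,31),(0,0,255))])
to((437.3,-287.5,178),0.03)"
```

```text
t 8.67 pos [640.5   5.2 183.6] zyaw -1.49 yyaw 0.081 down [ 0.009 -0.    -1.   ] F [ 0.9 -0.5  0.8] w 87.1 q [-0.01  0.47  1.62 -0.    1.04  1.48]
t 8.72 pos [639.4   5.2 181.1] zyaw -1.49 yyaw 0.081 down [ 0.006 -0.    -1.   ] F [ 0.9 -0.  -0.4] w 86.6 q [-0.01  0.48  1.63  0.    1.03  1.48]
shift cm [  0.19 -22.5   27.54] world [-202.1 -292.7   -3.1]
turn about tool x -1.52
```

View pics/s8e.png

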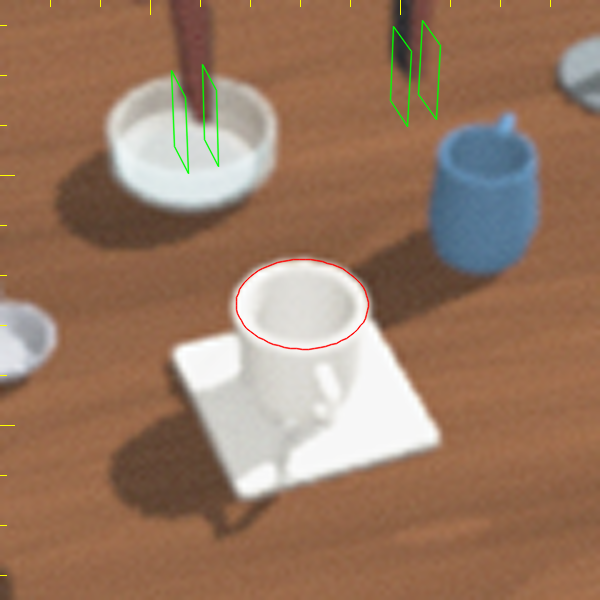

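>>> {"op": "servo_tool", "data": {"plan": [[[0,-1.5,1.8,-0.12,0,0,8.7],[0,-3.2,4,-0.24,0,0,8.7],[0,-5,6.2,-0.36,0,0,8.7],[0,-7,8.5,-0.48,0,0,8.7],[0,-9,11,-0.6,0,0,8.7],[0,-11,13.5,-0.72,0,0,8.7],[0,-13,16,-0.84,0,0,8.7],[0,-15,18.4,-0.96,0,0,8.7]]]}}

```text
t: 9.38
ee_pos: [500.9, -191.1, 176.6]
orientation: [0.411, 1.533, -0.411]
ft_force: [1.3, -0.4, -0.7]
width: 86.8
```

```bash
python3 -c "
from h import *
to((437.3,-287.5,170),0.03)"
```

```text
t 9.38 pos [ 500.9 -191.1  176.6] zyaw -0.524 yyaw 1.047 down [-0.002  0.001 -1.   ] F [ 1.3 -0.4 -0.7] w 86.8 q [-0.39  0.34  1.85 -0.    0.95  0.14]
shift cm [  0.66 -11.53  -0.68] world [-63.6 -96.4  -6.6]
turn about tool x -0.554
```

>>> {"op": "servo_tool", "data": {"plan": [[[0,-2.3,-0.1,-0.12,0,0,8.7],[0,-4.6,-0.3,-0.24,0,0,8.7],[0,-7,-0.4,-0.36,0,0,8.7],[0,-9,-0.5,-0.48,0,0,8.7],[0,-11,-0.6,-0.55,0,0,8.7],[0,-11.5,-0.7,-0.55,0,0,8.7],[0,-11.5,-0.7,-0.55,0,0,8.7]]]}}

```text
t: 9.97
ee_pos: [437.3, -286.4, 176.8]
orientation: [-0.012, 1.572, 0.013]
ft_force: [-0.6, -0.7, 0.2]
width: 87.1
```

```bash
python3 -c "
from fin import *
fin('s9',(100,130,230,240),s=5,gain=1,extra=[(circ(437.3,-287.5,86,29),(0,0,255))])
to((437.3,-287.5,52),0.03)"
```

```text
t 9.97 pos [ 437.3 -286.4  176.8] zyaw 0.016 yyaw 1.587 down [-0.001  0.001 -1.   ] F [-0.6 -0.7  0.2] w 87.1 q [-0.6   0.32  1.88  0.    0.94 -0.62]
t 10.02 pos [ 438.  -285.8  176.9] zyaw 0.016 yyaw 1.587 down [-0.001  0.001 -1.   ] F [-1.   0.2 -0.1] w 86.9 q [-0.6   0.32  1.88  0.    0.94 -0.62]
shift cm [12.49 -0.18 -0.06] world [  -0.7   -1.7 -124.9]
turn about tool x -0.014
```

View pics/s9e.png

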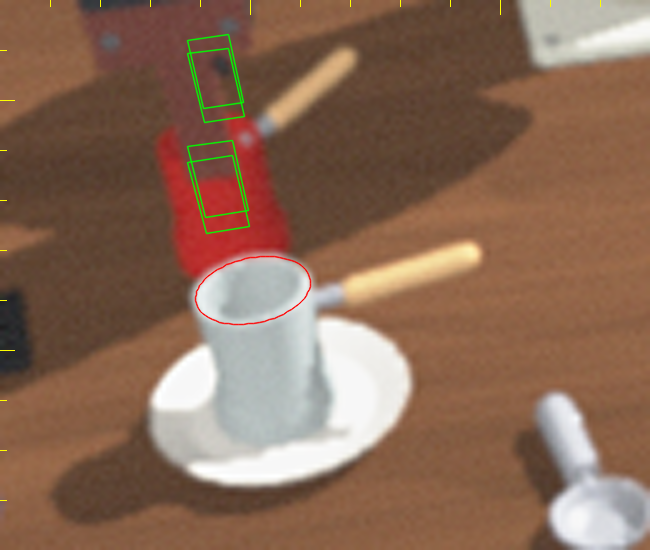

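>>> {"op": "servo_tool", "data": {"plan": [[[1.5,-0.1,0,-0.01,0,0,8.7],[3.5,-0.2,0,-0.01,0,0,8.7],[5.5,-0.2,0,-0.01,0,0,8.7],[7.5,-0.2,0,-0.01,0,0,8.7],[9.5,-0.2,0,-0.01,0,0,8.7],[11.5,-0.2,0,-0.01,0,0,8.7],[12.4,-0.2,0,-0.01,0,0,8.7],[12.4,-0.2,0,-0.01,0,0,8.7]]]}}

```text
t: 10.68
ee_pos: [437.7, -286.2, 51.5]
orientation: [-0.022, 1.574, 0.026]
ft_force: [0.6, 0.2, 0.7]
width: 87.0
```

>>> {"op": "servo_tool", "data": {"plan": [[[0,0,0,0,0,0,7.8],[0,0,0,0,0,0,7],[0,0,0,0,0,0,6.4],[0,0,0,0,0,0,5.8],[0,0,0,0,0,0,5.3],[0,0,0,0,0,0,4.8],[0,0,0,0,0,0,4.8],[0,0,0,0,0,0,4.8]]]}}

```text
t: 11.35
ee_pos: [439.1, -288.3, 54.4]
orientation: [-0.024, 1.569, 0.023]
ft_force: [-0.8, 1.9, 7.2]
width: 60.2
```

```bash
python3 -c "
from fin import *
fin('s10',(100,130,230,240),s=5,gain=1,extra=[(circ(437.3,-287.5,86,29),(0,0,255))])
"
```

```text
t 11.35 pos [ 439.1 -288.3   54.4] zyaw 0.03 yyaw 1.6 down [ 0.001 -0.001 -1.   ] F [-0.8  1.9  7.2] w 60.2 q [-0.6   0.52  1.94  0.    0.67 -0.63]
```

View pics/s10e.png

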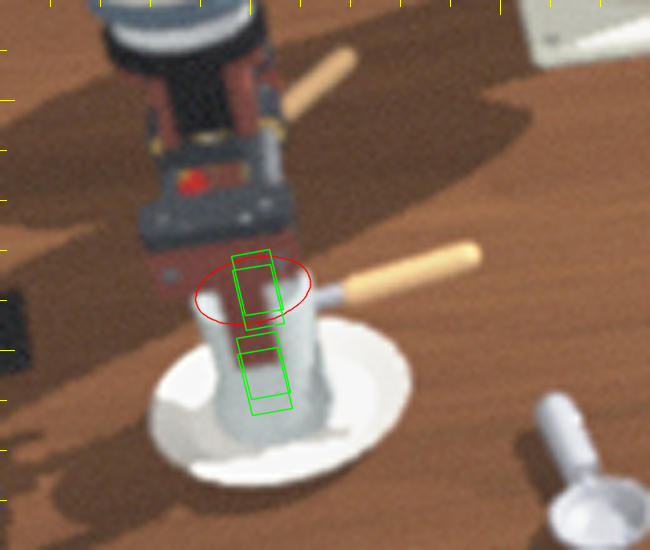

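>>> {"op": "servo_tool", "data": {"plan": [[[0,0,0,0,0,0,4.8],[0,0,0,0,0,0,4.8],[0,0,0,0,0,0,4.8],[0,0,0,0,0,0,4.8]]]}}

```text
t: 11.73
ee_pos: [439.1, -288.4, 54.4]
orientation: [-0.024, 1.569, 0.023]
ft_force: [-1.1, 0.3, 7.5]
width: 60.0
```

>>> {"op": "servo_tool", "data": {"plan": [[[0,0,0,0,0,0,6.6],[0,0,0,0,0,0,6.8],[-0.5,0,0,0,0,0,6.8],[-1,0,0,0,0,0,6.8],[-1,0,0,0,0,0,6.8]]]}}

```text
t: 12.15
ee_pos: [439.0, -288.3, 64.5]
orientation: [-0.024, 1.57, 0.023]
ft_force: [-0.5, -0.4, 0.8]
width: 67.8
```

>>> {"op": "servo_tool", "data": {"plan": [[[0,0,0,0,0,0,6.3],[0,0,0,0,0,0,5.8],[0,0,0,0,0,0,5.3],[0,0,0,0,0,0,4.8],[0,0,0,0,0,0,4.8],[0,0,0,0,0,0,4.8]]]}}

```text
t: 12.65
ee_pos: [438.8, -288.1, 63.7]
orientation: [-0.024, 1.57, 0.023]
ft_force: [0.5, 0.7, 4.0]
width: 59.2
```

>>> {"op": "servo_tool", "data": {"plan": [[[-0.3,0,0,0,0,0,4.8],[-1,0,0,0,0,0,4.8],[-2,0,0,0,0,0,4.8],[-3.2,0,0,0,0,0,4.8],[-4.4,0,0,0,0,0,4.8],[-5.4,0,0,0,0,0,4.8],[-6.2,0,0,0,0,0,4.8],[-6.5,0,0,0,0,0,4.8]]]}}

```text
t: 13.32
ee_pos: [439.0, -288.4, 130.1]
orientation: [-0.025, 1.569, 0.023]
ft_force: [0.0, 0.1, -1.5]
width: 59.5
```

```bash
python3 -c "
from fin import *
fin('s11',(100,110,240,240),s=5,gain=1)
to((642.8,-237.8,130),0.03)"
```

```text
t 13.32 pos [ 439.  -288.4  130.1] zyaw 0.03 yyaw 1.601 down [ 0.002 -0.001 -1.   ] F [ 0.   0.1 -1.5] w 59.5 q [-0.6   0.4   1.91 -0.    0.83 -0.63]
t 13.37 pos [ 439.1 -288.4  130. ] zyaw 0.03 yyaw 1.601 down [ 0.002 -0.001 -1.   ] F [-0.5 -0.9 -1.7] w 59.6 q [-0.6   0.4   1.91  0.    0.83 -0.63]
shift cm [2.000e-02 4.440e+00 2.051e+01] world [203.7  50.6   0. ]
turn about tool x 0.0
```

View pics/s11d.png

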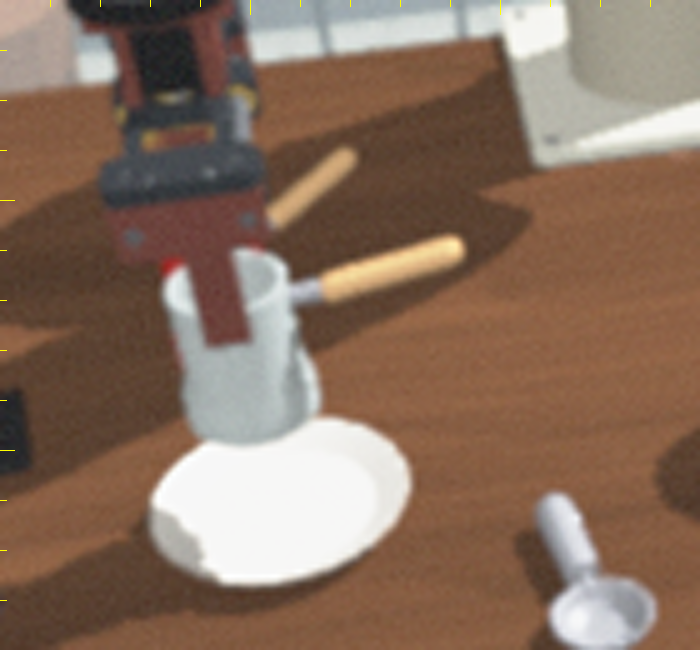

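>>> {"op": "servo_tool", "data": {"plan": [[[0,0.3,1.2,0,0,0,4.8],[0,0.8,3.8,0,0,0,4.8],[0,1.5,7,0,0,0,4.8],[0,2.2,10.3,0,0,0,4.8],[0,2.9,13.5,0,0,0,4.8],[0,3.6,16.7,0,0,0,4.8],[0,4.2,19.3,0,0,0,4.8],[0,4.4,20.5,0,0,0,4.8]]]}}

```text
t: 14.03
ee_pos: [645.8, -235.9, 127.4]
orientation: [-0.025, 1.57, 0.025]
ft_force: [-1.4, -1.2, -1.1]
width: 59.4
```

>>> {"op": "servo_tool", "data": {"plan": [[[0,0,0,0,0,0,4.8],[0.5,0,0,0,0,0,4.8],[1.4,0,0,0,0,0,4.8],[2.4,0,0,0,0,0,4.8],[3.4,0,0,0,0,0,4.8],[4,0,0,0,0,0,4.8],[4,0,0,0,0,0,4.8]]]}}

```text
t: 14.62
ee_pos: [640.3, -237.6, 86.1]
orientation: [-0.022, 1.574, 0.024]
ft_force: [-0.3, 0.1, -1.6]
width: 59.1
```

```bash
python3 -c "
from fin import *
z=ctrl.get_obs()['ee_pos'][2]-57.7
fin('s12',(130,170,260,290),s=5,gain=1,extra=[(circ(643,-237,z+80,29),(0,0,255)),(circ(643,-237,z,33),(0,0,255)),(circ(642.8,-237.8,8,50),(255,0,0))])
to((642.8,-238.3,66),0.03)"
```

```text
t 14.62 pos [ 640.3 -237.6   86.1] zyaw 0.029 yyaw 1.6 down [-0.004  0.001 -1.   ] F [-0.3  0.1 -1.6] w 59.1 q [-0.37  0.66  1.56 -0.    0.93 -0.4 ]
t 14.67 pos [ 641.  -237.8   87.1] zyaw 0.029 yyaw 1.6 down [-0.002  0.001 -1.   ] F [-0.5 -0.  -2.7] w 59.4 q [-0.37  0.65  1.56 -0.    0.93 -0.4 ]
shift cm [ 2.11 -0.05  0.18] world [  1.8  -0.5 -21.1]
turn about tool x -0.001
```

View pics/s12e.png

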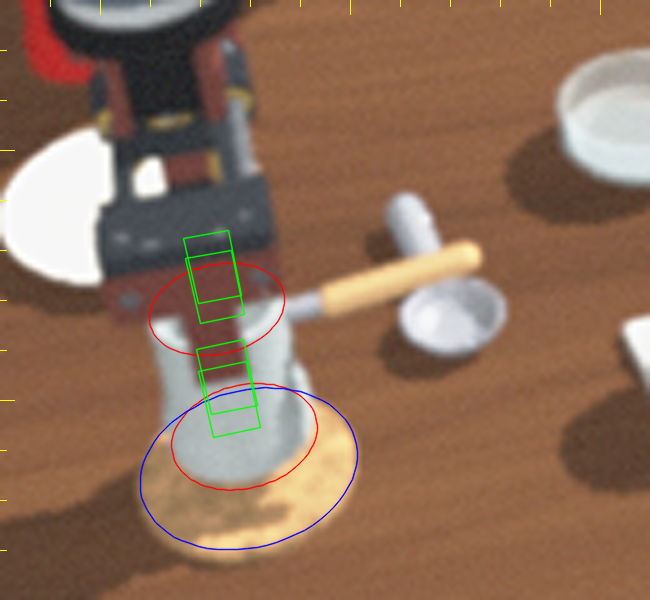

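>>> {"op": "servo_tool", "data": {"plan": [[[0.5,0,0,0,0,0,4.8],[1,0,0.1,0,0,0,4.8],[1.5,0,0.1,0,0,0,4.8],[1.8,0,0.1,0,0,0,4.8],[1.9,0,0.1,0,0,0,4.8],[1.9,0,0.1,0,0,0,4.8]]]}}

```text
t: 15.17
ee_pos: [642.9, -237.7, 69.0]
orientation: [-0.023, 1.571, 0.024]
ft_force: [-0.2, 0.1, -2.7]
width: 59.2
```

>>> {"op": "servo_tool", "data": {"plan": [[[0.1,0,0,0,0,0,4.8],[0.2,0,0,0,0,0,4.8],[0.2,0,0,0,0,0,4.8]]]}}

```text
t: 15.42
ee_pos: [643.1, -237.8, 67.5]
orientation: [-0.024, 1.571, 0.024]
ft_force: [-0.2, 0.5, -1.3]
width: 59.2
```

>>> {"op": "servo_tool", "data": {"plan": [[[0.1,0,0,0,0,0,4.8],[0.2,0,0,0,0,0,4.8],[0.2,0,0,0,0,0,4.8]]]}}

```text
t: 15.67
ee_pos: [643.3, -238.0, 65.8]
orientation: [-0.024, 1.57, 0.023]
ft_force: [-1.0, -0.3, 0.4]
width: 59.1
```

>>> {"op": "servo_tool", "data": {"plan": [[[0.1,0,0,0,0,0,4.8],[0.1,0,0,0,0,0,4.8],[0.1,0,0,0,0,0,4.8]]]}}

```text
t: 15.92
ee_pos: [643.3, -238.1, 65.7]
orientation: [-0.024, 1.57, 0.023]
ft_force: [-3.6, -0.0, 8.0]
width: 59.6
```

Seated. Release, rise.

>>> {"op": "servo_tool", "data": {"plan": [[[0,0,0,0,0,0,6],[0,0,0,0,0,0,6.8],[0,0,0,0,0,0,7.6],[0,0,0,0,0,0,8.4],[0,0,0,0,0,0,8.7],[-1,0,0,0,0,0,8.7],[-2.5,0,0,0,0,0,8.7],[-4.5,0,0,0,0,0,8.7]]]}}

```text
t: 16.58
ee_pos: [642.5, -237.5, 109.7]
orientation: [-0.023, 1.573, 0.024]
ft_force: [0.7, 0.7, -0.2]
width: 86.9
```

>>> {"op": "servo_tool", "data": {"plan": [[[-2.5,0,0,0,0,0,8.7],[-5,0,0,0,0,0,8.7],[-7,0,0,0,0,0,8.7],[-8,0,0,0,0,0,8.7],[-8,0,0,0,0,0,8.7]]]}}

```text
t: 17.0
ee_pos: [644.9, -238.5, 193.7]
orientation: [-0.025, 1.565, 0.022]
ft_force: [0.8, 0.6, -0.4]
width: 87.0
```

```bash
python3 -c "
from fin import *
fin('s13',(130,170,260,290),s=5,gain=1,extra=[(circ(643,-238,88,29),(0,0,255)),(circ(642.8,-237.8,8,50),(255,0,0))])
to((637,5.3,150),1.65)"
```

```text
t 17.0 pos [ 644.9 -238.5  193.7] zyaw 0.03 yyaw 1.601 down [ 0.006 -0.002 -1.   ] F [ 0.8  0.6 -0.4] w 87.0 q [-0.37  0.53  1.5   0.    1.1  -0.4 ]
t 17.05 pos [ 643.9 -238.1  191.4] zyaw 0.03 yyaw 1.601 down [ 0.003 -0.001 -1.   ] F [0.6 0.9 0. ] w 87.2 q [-0.37  0.53  1.5   0.    1.1  -0.4 ]
shift cm [ 4.11 24.35  0.03] world [ -6.9 243.4 -41.4]
turn about tool x 1.522
```

View pics/s13e.png

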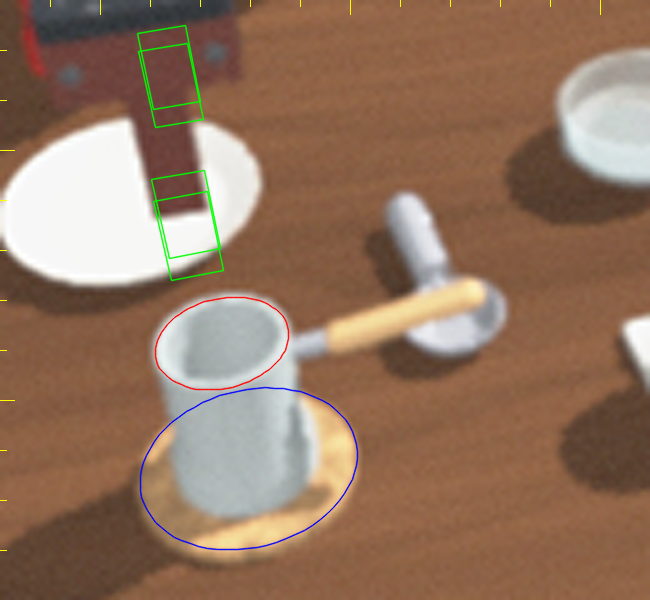

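>>> {"op": "servo_tool", "data": {"plan": [[[0,1.2,0,0.12,0,0,8.7],[0,3,0,0.24,0,0,8.7],[0,5,0,0.36,0,0,8.7],[0,7.2,0,0.48,0,0,8.7],[0,9.4,0,0.6,0,0,8.7],[0,11.6,0,0.72,0,0,8.7],[0,13.8,0,0.84,0,0,8.7],[0,16,0,0.96,0,0,8.7]]]}}

```text
t: 17.72
ee_pos: [637.1, -76.7, 187.6]
orientation: [0.73, 1.448, -0.731]
ft_force: [0.4, -0.3, -0.2]
width: 87.1
```

```bash
python3 -c "
from h import *
to((637,5.3,130),1.65)"
```

```text
t 17.72 pos [637.1 -76.7 187.6] zyaw -0.936 yyaw 0.635 down [-0.003  0.    -1.   ] F [ 0.4 -0.3 -0.2] w 87.1 q [-0.14  0.48  1.61  0.    1.06  0.8 ]
shift cm [ 5.76  4.87 -6.59] world [ -0.1  82.  -57.6]
turn about tool x 0.556
```

>>> {"op": "servo_tool", "data": {"plan": [[[0,1.1,-1.5,0.12,0,0,8.7],[0.5,2.3,-3.1,0.24,0,0,8.7],[1.5,3.5,-4.7,0.36,0,0,8.7],[3,4.5,-6.1,0.48,0,0,8.7],[4.5,4.9,-6.6,0.556,0,0,8.7],[5.8,4.9,-6.6,0.556,0,0,8.7],[5.8,4.9,-6.6,0.556,0,0,8.7],[5.8,4.9,-6.6,0.556,0,0,8.7]]]}}

```text
t: 18.38
ee_pos: [637.1, 3.8, 129.9]
orientation: [1.143, 1.251, -1.147]
ft_force: [-0.4, -0.4, 0.6]
width: 87.2
```

```bash
python3 -c "
from h import *
to((637,5.3,34),1.65)"
```

```text
t 18.38 pos [637.1   3.8 129.9] zyaw -1.484 yyaw 0.087 down [-0.003 -0.    -1.   ] F [-0.4 -0.4  0.6] w 87.2 q [-0.01  0.54  1.65 -0.    0.95  1.47]
shift cm [ 9.59  0.03 -0.15] world [ -0.1   1.5 -95.9]
turn about tool x 0.008
```

>>> {"op": "servo_tool", "data": {"plan": [[[1.3,0,-0.1,0,0,0,8.7],[3,0,-0.1,0,0,0,8.7],[4.7,0,-0.1,0,0,0,8.7],[6.4,0,-0.1,0,0,0,8.7],[8.1,0,-0.1,0,0,0,8.7],[9.4,0,-0.1,0,0,0,8.7],[9.4,0,-0.1,0,0,0,8.7],[9.4,0,-0.1,0,0,0,8]]]}}

```text
t: 19.05
ee_pos: [637.8, 4.9, 37.0]
orientation: [1.146, 1.249, -1.147]
ft_force: [-0.1, 0.0, 0.3]
width: 83.2
```

>>> {"op": "servo_tool", "data": {"plan": [[[0,0,0,0,0,0,7.3],[0,0,0,0,0,0,6.8],[0,0,0,0,0,0,6.4],[0,0,0,0,0,0,6],[0,0,0,0,0,0,5.5],[0,0,0,0,0,0,5],[0,0,0,0,0,0,5],[0,0,0,0,0,0,5]]]}}

```text
t: 19.72
ee_pos: [638.6, 5.4, 38.4]
orientation: [1.147, 1.247, -1.146]
ft_force: [-1.3, 0.8, 6.1]
width: 60.3
```

>>> {"op": "servo_tool", "data": {"plan": [[[-0.4,0,0,0,0,0,5],[-1.4,0,0,0,0,0,5],[-3,0,0,0,0,0,5],[-5,0,0,0,0,0,5],[-7,0,0,0,0,0,5],[-8.6,0,0,0,0,0,5],[-9.6,0,0,0,0,0,5],[-10,0,0,0,0,0,5]]]}}

```text
t: 20.38
ee_pos: [638.9, 5.3, 139.6]
orientation: [1.148, 1.246, -1.145]
ft_force: [0.1, -0.8, -1.6]
width: 60.1
```

```bash
python3 -c "
from fin import *
fin('s14',(220,130,340,270),s=5,gain=1)
to((438.9,-285.6,130),1.65)"
```

```text
t 20.38 pos [638.9   5.3 139.6] zyaw -1.486 yyaw 0.085 down [ 0.003 -0.    -1.   ] F [ 0.1 -0.8 -1.6] w 60.1 q [-0.01  0.53  1.65 -0.    0.96  1.48]
t 20.43 pos [638.8   5.3 139.3] zyaw -1.486 yyaw 0.085 down [ 0.002 -0.    -1.   ] F [ 0.4 -0.3 -1.4] w 59.9 q [-0.01  0.53  1.65 -0.    0.96  1.48]
shift cm [  0.88 -22.39  27.29] world [-199.9 -290.9   -9.3]
turn about tool x 0.006
```

View pics/s14d.png

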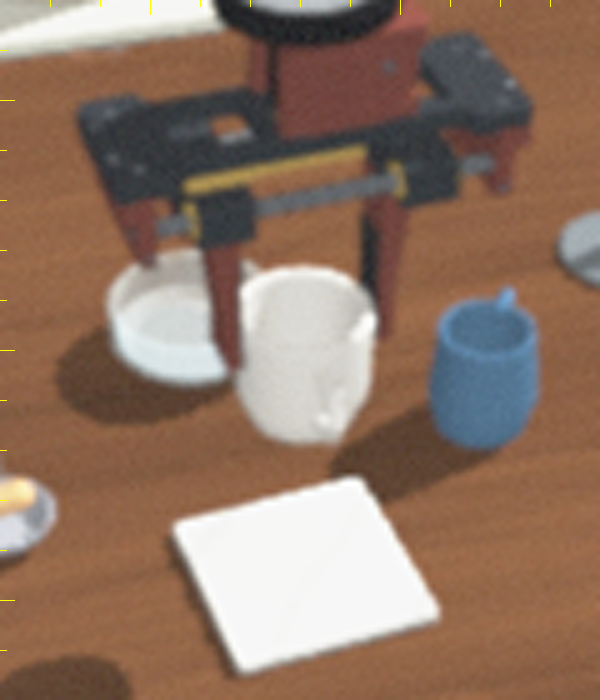

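>>> {"op": "servo_tool", "data": {"plan": [[[0,-0.8,1,0,0,0,5],[0,-2.5,3,0,0,0,5],[0,-4.5,5.5,0,0,0,5],[0,-6.5,8,0,0,0,5],[0,-8.5,10.4,0,0,0,5],[0,-10.5,12.8,0,0,0,5],[0,-12.5,15.2,0,0,0,5],[0,-14.5,17.6,0,0,0,5]]]}}

```text
t: 21.1
ee_pos: [505.8, -183.4, 136.1]
orientation: [1.146, 1.251, -1.148]
ft_force: [0.0, -0.7, -1.8]
width: 60.4
```

>>> {"op": "servo_tool", "data": {"plan": [[[0,-2,2.4,0,0,0,5],[0,-4,4.8,0,0,0,5],[0,-6,7.4,0,0,0,5],[0,-7.3,9,0,0,0,5],[0,-7.8,9.7,0,0,0,5],[0,-7.8,9.7,0,0,0,5]]]}}

```text
t: 21.6
ee_pos: [437.0, -286.7, 136.6]
orientation: [1.149, 1.249, -1.149]
ft_force: [0.3, -0.9, -1.0]
width: 60.3
```

```bash
python3 -c "
from fin import *
to((440,-285.6,36.5),1.65)"
```

```text
t 21.6 pos [ 437.  -286.7  136.6] zyaw -1.489 yyaw 0.082 down [-0.002  0.001 -1.   ] F [ 0.3 -0.9 -1. ] w 60.3 q [-0.6   0.38  1.91 -0.    0.85  0.89]
shift cm [10.01  0.32 -0.07] world [   3.     1.1 -100.1]
turn about tool x 0.003
```

>>> {"op": "servo_tool", "data": {"plan": [[[0.8,0.1,0,0,0,0,5],[2,0.2,-0.1,0,0,0,5],[3.4,0.2,-0.1,0,0,0,5],[4.8,0.2,-0.1,0,0,0,5],[6.2,0.2,-0.1,0,0,0,5],[7.4,0.2,-0.1,0,0,0,5],[8,0.2,-0.1,0,0,0,5],[8,0.2,-0.1,0,0,0,5]]]}}

```text
t: 22.27
ee_pos: [440.4, -283.1, 55.7]
orientation: [1.146, 1.252, -1.146]
ft_force: [-0.9, -0.3, -1.2]
width: 60.3
```

```bash
python3 -c "
from fin import *
z=ctrl.get_obs()['ee_pos'][2]-30.5
fin('s15',(90,120,220,250),s=5,gain=.8,extra=[(circ(438.9,-285.6,z,23),(0,0,255)),(circ(438.9,-285.6,z+58,31),(0,0,255)),(circ(438.9,-285.6,15,68),(255,0,0))])
to((440,-285.6,36.5),1.65)"
```

```text
t 22.27 pos [ 440.4 -283.1   55.7] zyaw -1.485 yyaw 0.086 down [-0.003  0.002 -1.   ] F [-0.9 -0.3 -1.2] w 60.3 q [-0.59  0.52  1.94  0.    0.68  0.89]
t 22.32 pos [ 440.8 -283.6   56.6] zyaw -1.485 yyaw 0.086 down [-0.001  0.001 -1.   ] F [-0.4  0.5 -1.1] w 60.2 q [-0.59  0.52  1.94  0.    0.68  0.89]
shift cm [ 2.01 -0.09  0.2 ] world [ -0.8  -2.  -20.1]
turn about tool x 0.006
```

View pics/s15e.png

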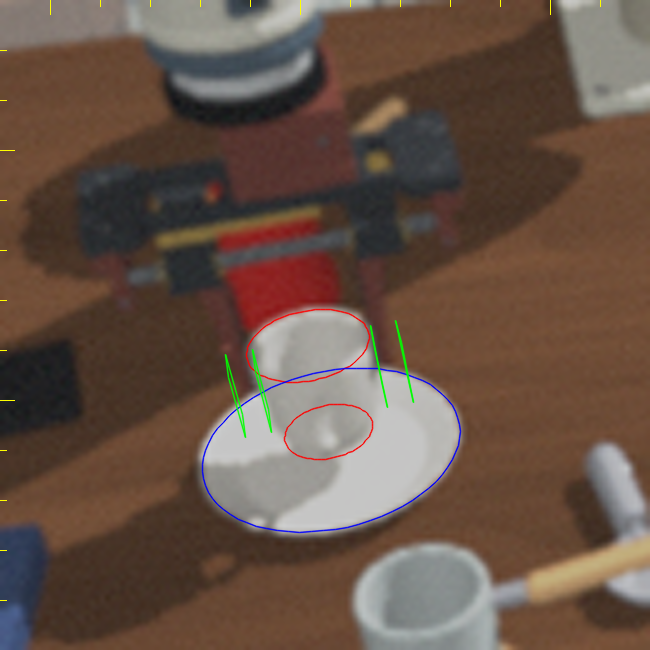

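>>> {"op": "servo_tool", "data": {"plan": [[[0.5,0,0.2,0,0,0,5],[1,-0.1,0.2,0,0,0,5],[1.5,-0.1,0.2,0,0,0,5],[1.7,-0.1,0.2,0,0,0,5],[1.8,-0.1,0.2,0,0,0,5],[1.8,-0.1,0.2,0,0,0,5]]]}}

```text
t: 22.82
ee_pos: [439.9, -286.5, 39.3]
orientation: [1.147, 1.248, -1.147]
ft_force: [-0.9, 0.0, -1.2]
width: 60.8
```

>>> {"op": "servo_tool", "data": {"plan": [[[0.1,0,0,0,0,0,5],[0.2,0,0,0,0,0,5],[0.2,0,0,0,0,0,5]]]}}

```text
t: 23.07
ee_pos: [440.1, -286.5, 37.5]
orientation: [1.147, 1.248, -1.146]
ft_force: [-1.2, -0.9, -0.7]
width: 60.2
```

>>> {"op": "servo_tool", "data": {"plan": [[[0.1,0,0,0,0,0,5],[0.15,0,0,0,0,0,5],[0.15,0,0,0,0,0,5]]]}}

```text
t: 23.32
ee_pos: [440.2, -286.6, 36.4]
orientation: [1.146, 1.248, -1.146]
ft_force: [-0.8, 0.7, 4.4]
width: 60.2
```

>>> {"op": "servo_tool", "data": {"plan": [[[0,0,0,0,0,0,6],[0,0,0,0,0,0,6.8],[0,0,0,0,0,0,7.6],[0,0,0,0,0,0,8],[-0.2,0,0,0,0,0,8.2],[-1,0,0,0,0,0,8.4],[-2.5,0,0,0,0,0,8.7],[-4.5,0,0,0,0,0,8.7]]]}}

```text
t: 23.98
ee_pos: [439.2, -285.9, 80.9]
orientation: [1.147, 1.251, -1.147]
ft_force: [-0.7, 0.2, -0.3]
width: 86.9
```

>>> {"op": "servo_tool", "data": {"plan": [[[-2.5,0,0,0,0,0,8.7],[-5,0,0,0,0,0,8.7],[-7.5,0,0,0,0,0,8.7],[-10,0,0,0,0,0,8.7],[-10,0,0,0,0,0,8.7]]]}}

```text
t: 24.4
ee_pos: [442.5, -288.2, 186.2]
orientation: [1.146, 1.239, -1.144]
ft_force: [0.8, -0.7, 0.6]
width: 87.2
```

```bash
python3 -c "
from fin import *
fin('s16',(110,150,240,290),s=5,gain=.8,extra=[(circ(438.9,-285.6,64,31),(0,0,255)),(circ(438.9,-285.6,15,68),(255,0,0)),(circ(642.8,-237.8,88,29),(0,0,255)),(circ(642.8,-237.8,8,50),(255,0,0))])
to((425.5,258.7,180),0)"
```

```text
t 24.4 pos [ 442.5 -288.2  186.2] zyaw -1.486 yyaw 0.085 down [ 0.007 -0.005 -1.   ] F [ 0.8 -0.7  0.6] w 87.2 q [-0.6   0.31  1.87  0.    0.95  0.89]
t 24.45 pos [ 441.6 -287.5  184.1] zyaw -1.486 yyaw 0.085 down [ 0.005 -0.003 -1.   ] F [-0.6  0.4 -0.6] w 86.7 q [-0.6   0.32  1.87  0.    0.95  0.89]
shift cm [  0.21   3.02 -54.57] world [-16.1 546.2  -4.1]
turn about tool x -1.486
```

View pics/s16e.png

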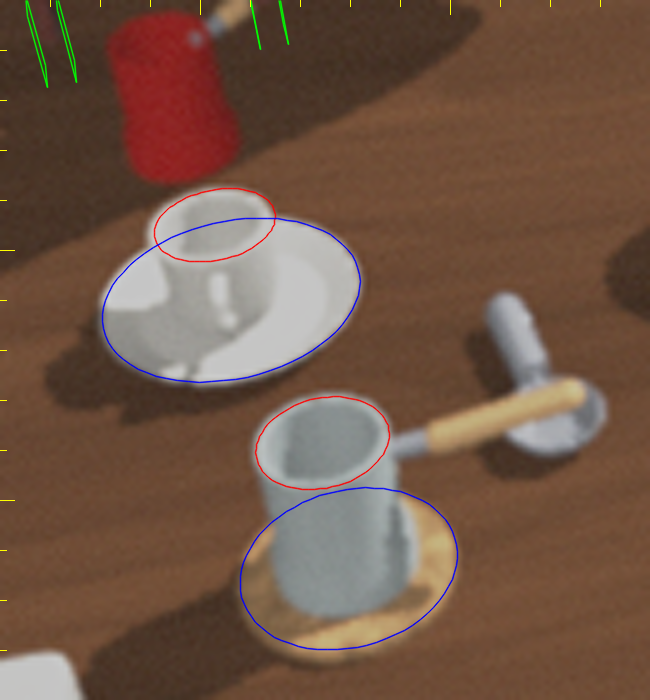

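>>> {"op": "servo_tool", "data": {"plan": [[[0,0.1,-2,0,0,0,8],[0,0.3,-5.5,0,0,0,7],[0,0.5,-9.5,0,0,0,6],[0,0.7,-13.5,0,0,0,5],[0,1,-17.5,0,0,0,5],[0,1.2,-21.5,0,0,0,5],[0,1.4,-25.5,0,0,0,5],[0,1.6,-29.5,0,0,0,5]]]}}

```text
t: 25.12
ee_pos: [429.8, 10.5, 180.3]
orientation: [1.146, 1.249, -1.148]
ft_force: [0.3, -1.3, -0.0]
width: 50.1
```

>>> {"op": "servo_tool", "data": {"plan": [[[0,0.2,-4,0,0,0,5],[0,0.4,-8,0,0,0,5],[0,0.6,-12,0,0,0,5],[0,0.8,-16,0,0,0,5],[1,1,-20,0,0,0,5],[3,1.2,-23,0,0,0,5],[4.5,1.4,-25,0,0,0,5],[5,1.4,-25,0,0,0,5]]]}}

```text
t: 25.78
ee_pos: [422.4, 261.6, 128.5]
orientation: [1.142, 1.251, -1.146]
ft_force: [-0.1, -0.4, -0.9]
width: 50.3
```

```bash
python3 -c "
from fin import *
fin('s17',(290,110,400,200),s=6,gain=1.,extra=[(circ(425.5,258.7,5,37),(0,0,255)),(circ(425.5,258.7,32,9),(0,0,255))])
to((425.5,258.7,60),1.65)"
```

```text
t 25.78 pos [422.4 261.6 128.5] zyaw -1.482 yyaw 0.088 down [-0.003 -0.001 -1.   ] F [-0.1 -0.4 -0.9] w 50.3 q [0.53 0.36 1.97 0.   0.81 2.01]
t 25.83 pos [421.9 259.5 128.3] zyaw -1.483 yyaw 0.088 down [-0.004 -0.002 -1.   ] F [-0.1 -1.7  0.1] w 50.0 q [ 0.53  0.36  1.97 -0.    0.81  2.01]
shift cm [6.82 0.38 0.1 ] world [  3.6  -0.8 -68.3]
turn about tool x 0.009
```

View pics/s17e.png

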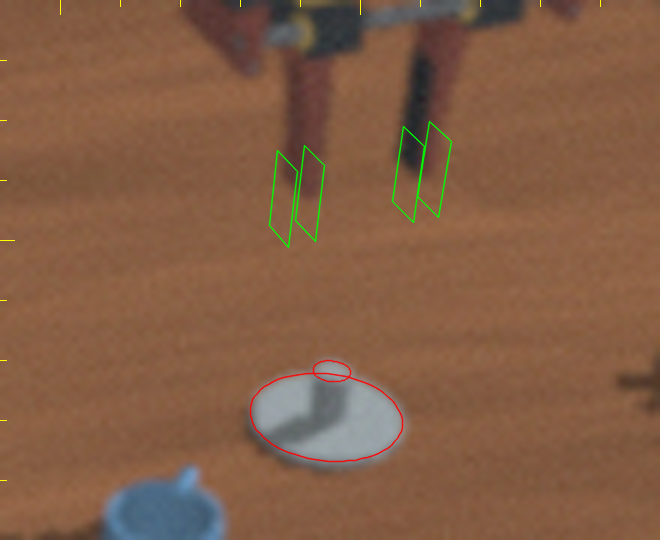

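>>> {"op": "servo_tool", "data": {"plan": [[[1.5,0.3,0,0,0,0,5],[3.5,0.4,0.1,0,0,0,5],[5.5,0.4,0.1,0,0,0,5],[7.5,0.4,0.1,0,0,0,5],[9,0.4,0.1,0,0,0,5],[10.2,0.4,0.1,0,0,0,5],[10.5,0.4,0.1,0,0,0,5],[10.5,0.4,0.1,0,0,0,5]]]}}

```text
t: 26.5
ee_pos: [427.3, 256.9, 25.5]
orientation: [1.146, 1.248, -1.149]
ft_force: [-0.7, -1.3, 0.1]
width: 49.9
```

```bash
python3 -c "
from fin import *
to((425.5,258.7,22),1.65)"
```

```text
t 26.5 pos [427.3 256.9  25.5] zyaw -1.487 yyaw 0.084 down [-0.002 -0.001 -1.   ] F [-0.7 -1.3  0.1] w 49.9 q [ 0.52  0.55  2.   -0.    0.59  2.  ]
shift cm [ 0.35 -0.16 -0.19] world [-1.8  1.8 -3.5]
turn about tool x 0.004
```

>>> {"op": "servo_tool", "data": {"plan": [[[0.2,-0.1,-0.2,0,0,0,4.5],[0.3,-0.1,-0.2,0,0,0,4],[0.3,-0.1,-0.2,0,0,0,3],[0.3,-0.1,-0.2,0,0,0,2.2],[0.3,-0.1,-0.2,0,0,0,1.8],[0.3,-0.1,-0.2,0,0,0,1.2],[0.3,-0.1,-0.2,0,0,0,0.8],[0.3,-0.1,-0.2,0,0,0,0.8]]]}}

```text
t: 27.17
ee_pos: [426.9, 260.5, 23.2]
orientation: [1.147, 1.248, -1.146]
ft_force: [-0.2, 0.0, 2.5]
width: 8.5
```

```bash
python3 -c "
from fin import *
fin('s18',(290,110,400,200),s=6,gain=1.,extra=[(circ(425.5,258.7,5,37),(0,0,255))])
"
```

```text
t 27.17 pos [426.9 260.5  23.2] zyaw -1.486 yyaw 0.085 down [ 0.  0. -1.] F [-0.2  0.   2.5] w 8.5 q [0.52 0.56 2.   0.   0.58 2.01]
```

View pics/s18e.png

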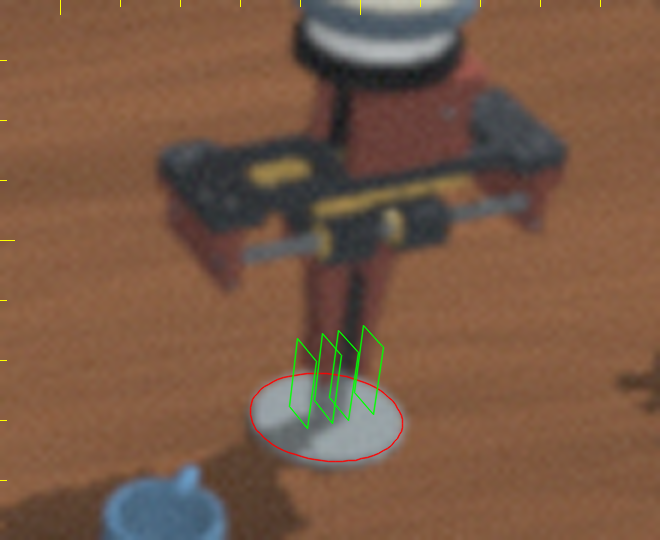

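```bash
python3 -c "
from h import *
im=shot('top','t2');im=cv2.imread('pics/s18.png')
im=np.clip(im.astype(float)*1.5,0,255).astype(np.uint8)
crop(im,325,145,370,195,14,'s18z')
"
```

```text
(no output)
```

View pics/t2.png

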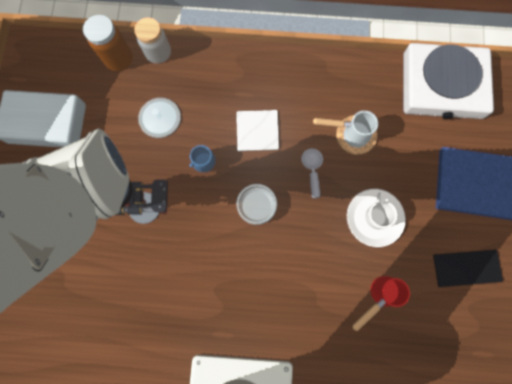

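View pics/s18z.png

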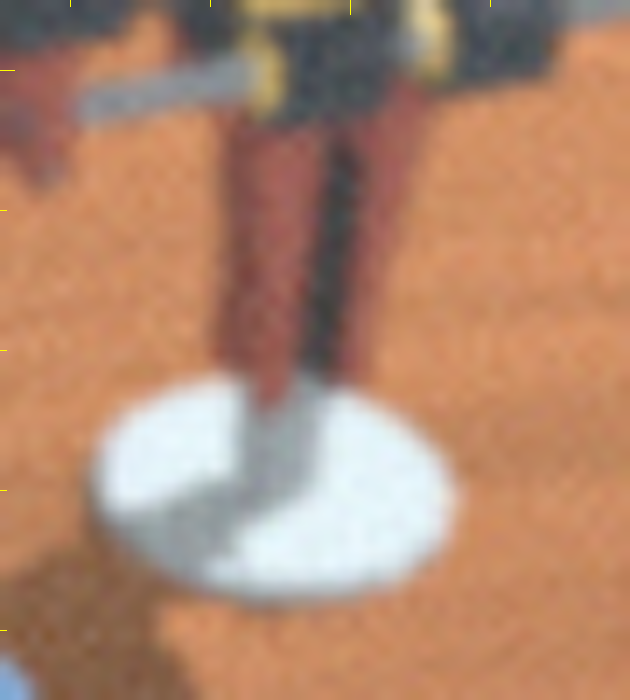

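>>> {"op": "servo_tool", "data": {"plan": [[[-0.3,0,0,0,0,0,1.5],[-0.3,0,0,0,0,0,2.5],[-0.3,0,0,0,0,0,3.5],[-0.3,0,0,0,0,0,4.2],[-0.3,0,0,0,0,0,4.2],[0,-0.1,0,0,0,0,4.2],[0.3,-0.1,0.1,0,0,0,4.2],[0.3,-0.1,0.1,0,0,0,4.2]]]}}

```text
t: 27.93
ee_pos: [425.3, 258.8, 19.3]
orientation: [1.146, 1.248, -1.148]
ft_force: [-1.1, -0.2, 0.3]
width: 42.0
```

>>> {"op": "servo_tool", "data": {"plan": [[[0.1,0,0,0,0,0,4.2],[0.2,0,0,0,0,0,4.2],[0.3,0,0,0,0,0,4.2],[0.3,0,0,0,0,0,4.2]]]}}

```text
t: 28.27
ee_pos: [425.7, 259.2, 16.8]
orientation: [1.146, 1.248, -1.147]
ft_force: [0.2, -0.9, 0.0]
width: 42.0
```

```bash
python3 -c "
from fin import *
fin('s19',(320,130,380,200),s=10,gain=1.4)
to((425.5,258.7,10),1.65)
"
```

```text
t 28.27 pos [425.7 259.2  16.8] zyaw -1.486 yyaw 0.085 down [-0. -0. -1.] F [ 0.2 -0.9  0. ] w 42.0 q [0.52 0.57 2.01 0.   0.57 2.01]
t 28.32 pos [425.7 259.2  16.9] zyaw -1.486 yyaw 0.085 down [-0. -0. -1.] F [ 0.1 -0.7 -0.8] w 42.1 q [0.52 0.57 2.01 0.   0.57 2.01]
shift cm [ 0.69 -0.03  0.05] world [-0.2 -0.5 -6.9]
turn about tool x 0.006
```

View pics/s19e.png

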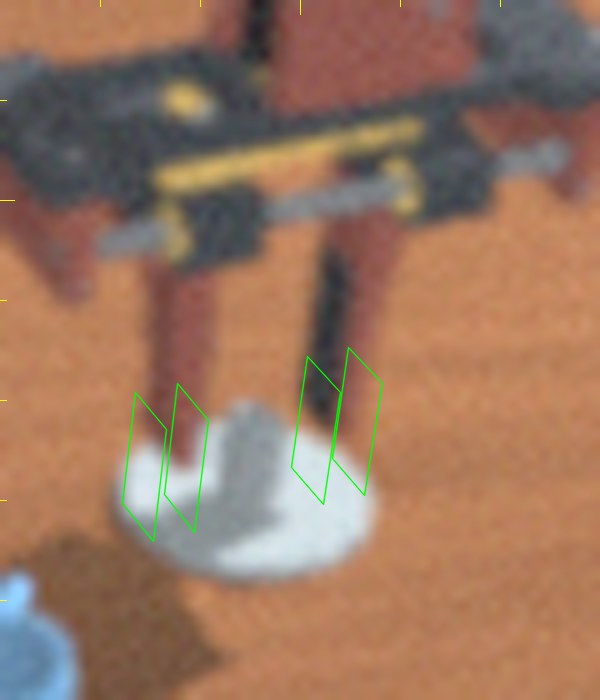

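>>> {"op": "servo_tool", "data": {"plan": [[[0.2,0,0,0,0,0,4.2],[0.4,0,0,0,0,0,4.2],[0.6,0,0,0,0,0,4.2],[0.8,0,0,0,0,0,4.2],[0.9,0,0,0,0,0,4.2],[0.9,0,0,0,0,0,4.2]]]}}

```text
t: 28.82
ee_pos: [425.6, 259.1, 7.7]
orientation: [1.146, 1.248, -1.147]
ft_force: [0.3, 0.0, -0.0]
width: 42.0
```

```bash
python3 -c "
from fin import *
fin('s20',(320,130,380,200),s=10,gain=1.4)
"
```

```text
t 28.82 pos [425.6 259.1   7.7] zyaw -1.486 yyaw 0.085 down [-0.001 -0.    -1.   ] F [ 0.3  0.  -0. ] w 42.0 q [0.52 0.59 2.01 0.   0.55 2.01]
```

View pics/s20d.png

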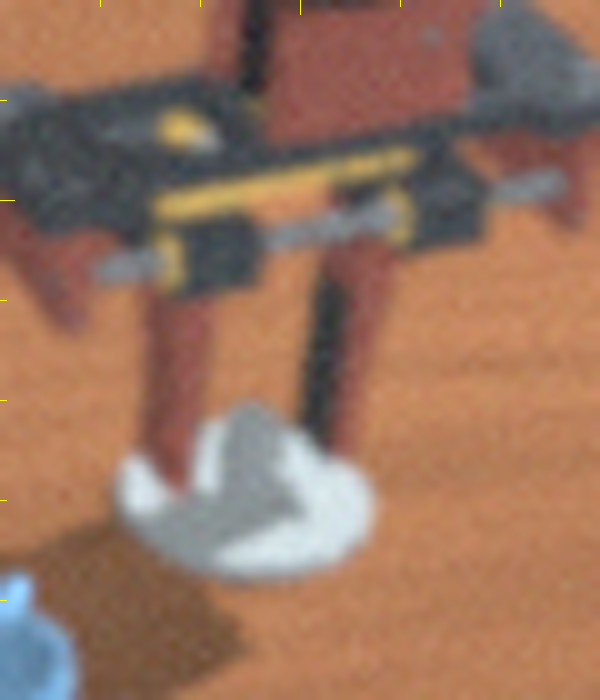

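>>> {"op": "servo_tool", "data": {"plan": [[[0.2,0,0,0,0,0,4.2],[0.4,0,0,0,0,0,3.6],[0.4,0,0,0,0,0,3],[0.4,0,0,0,0,0,2.4],[0.4,0,0,0,0,0,1.9],[0.4,0,0,0,0,0,1.4],[0.4,0,0,0,0,0,1],[0.4,0,0,0,0,0,1]]]}}

```text
t: 29.53
ee_pos: [425.8, 259.2, 4.0]
orientation: [1.146, 1.248, -1.146]
ft_force: [0.2, -0.4, -0.8]
width: 17.4
```

```bash
python3 -c "
from fin import *
fin('s21',(320,130,380,200),s=10,gain=1.4)
"
```

```text
t 29.53 pos [425.8 259.2   4. ] zyaw -1.486 yyaw 0.085 down [ 0.  0. -1.] F [ 0.2 -0.4 -0.8] w 17.4 q [ 0.52  0.6   2.01 -0.    0.54  2.01]
```

View pics/s21d.png

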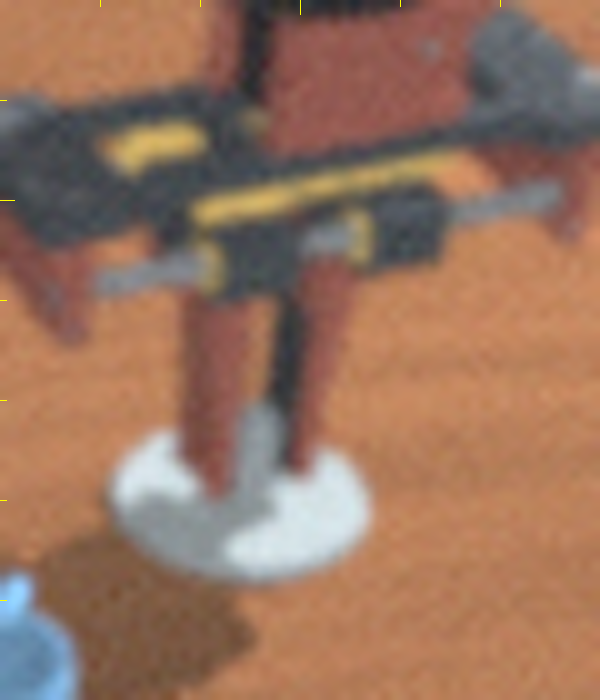

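>>> {"op": "servo_tool", "data": {"plan": [[[-0.5,0,0,0,0,0,1],[-1.5,0,0,0,0,0,1],[-3.5,0,0,0,0,0,1],[-6,0,0,0,0,0,1],[-9,0,0,0,0,0,1],[-12,0,0,0,0,0,1],[-14.5,0,0,0,0,0,1],[-15.5,0,0,0,0,0,1]]]}}

```text
t: 30.25
ee_pos: [427.4, 260.2, 163.2]
orientation: [1.151, 1.246, -1.141]
ft_force: [0.6, 1.3, -0.2]
width: 17.0
```

```bash
python3 -c "
from fin import *
fin('s22',(280,80,390,200),s=6,gain=1.)
to((642.8,-238,160),1.65)
"
```

```text
t 30.25 pos [427.4 260.2 163.2] zyaw -1.486 yyaw 0.085 down [ 0.005  0.003 -1.   ] F [ 0.6  1.3 -0.2] w 17.0 q [0.52 0.31 1.95 0.   0.88 2.01]
t 30.3 pos [427.7 260.4 163.3] zyaw -1.486 yyaw 0.085 down [ 0.006  0.003 -1.   ] F [ 0.3 -0.2  1.3] w 17.3 q [0.52 0.31 1.95 0.   0.88 2.01]
shift cm [ 0.29 17.21 51.48] world [ 215.1 -498.4   -3.3]
turn about tool x 0.006
```

View pics/s22d.png

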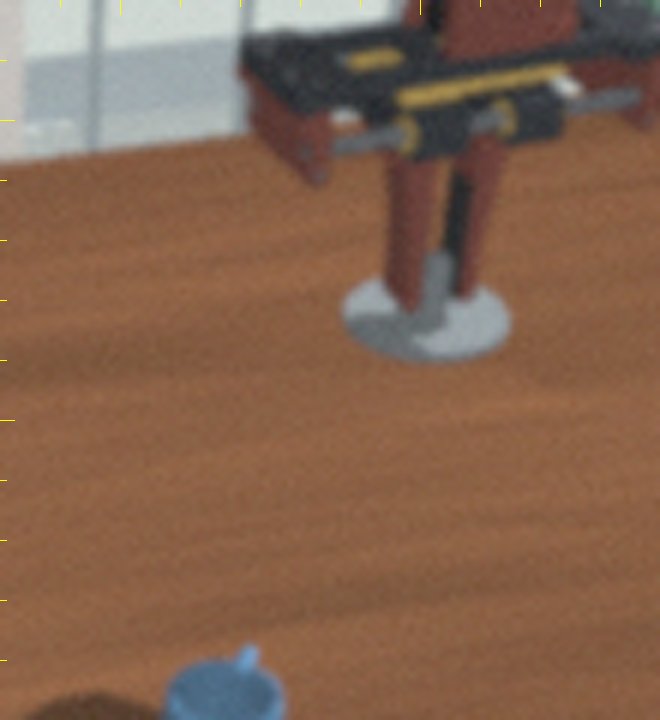

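>>> {"op": "servo_tool", "data": {"plan": [[[0,0.4,1.2,0,0,0,1],[0,1.2,3.8,0,0,0,1],[0,2.3,7,0,0,0,1],[0,3.5,10.5,0,0,0,1],[0,4.7,14,0,0,0,1],[0,5.9,17.5,0,0,0,1],[0,7.1,21,0,0,0,1],[0,8.3,24.5,0,0,0,1]]]}}

```text
t: 30.97
ee_pos: [528.8, 20.4, 157.8]
orientation: [1.146, 1.25, -1.148]
ft_force: [0.1, 0.4, -0.5]
width: 17.3
```

```bash
python3 -c "
from h import *
im=cv2.imread('pics/t2.png')
cv=[(circ(438.9,-285.6,15,68),(0,0,255)),(circ(438.9,-287.6,64,31),(0,255,0)),(circ(642.8,-237.8,8,50),(0,0,255)),(circ(642.8,-237.8,88,29),(0,255,0))]
crop(im,320,95,420,255,4,'t2c','top',cv)
to((642.8,-238,160),1.65)
"
```

```text
t 30.97 pos [528.8  20.4 157.8] zyaw -1.486 yyaw 0.085 down [-0.002  0.    -1.   ] F [ 0.1  0.4 -0.5] w 17.3 q [0.02 0.36 1.88 0.   0.9  1.5 ]
shift cm [-0.25  9.17 26.71] world [ 114.  -258.4    2.2]
turn about tool x 0.006
```

View pics/t2c.png

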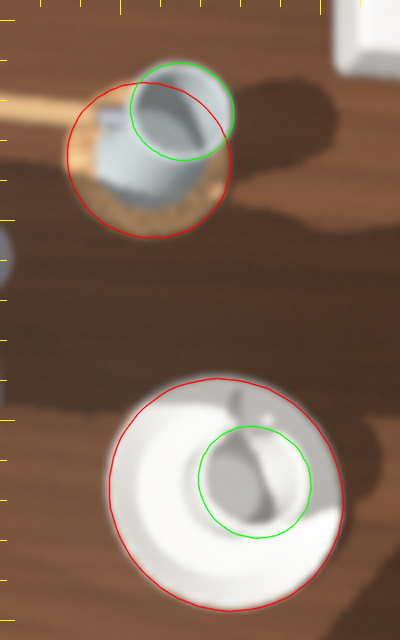

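>>> {"op": "servo_tool", "data": {"plan": [[[0,1.2,3.5,0,0,0,1],[0,2.4,7,0,0,0,1],[0,3.6,10.5,0,0,0,1],[0,4.8,14,0,0,0,1],[0,6,17.5,0,0,0,1],[0,7.2,21,0,0,0,1],[0,8.3,24,0,0,0,1],[0,9,26.2,0,0,0,1]]]}}

```text
t: 31.63
ee_pos: [641.3, -233.9, 157.2]
orientation: [1.147, 1.249, -1.148]
ft_force: [-0.7, -0.6, 0.2]
width: 17.3
```

>>> {"op": "servo_tool", "data": {"plan": [[[0,0,0.3,0,0,0,1],[0.8,0,0.3,0,0,0,1],[2,0,0.3,0,0,0,1],[3.2,0,0.3,0,0,0,1],[4,0,0.3,0,0,0,1],[4.5,0,0.3,0,0,0,1],[4.5,0,0.3,0,0,0,1],[4.5,0,0.3,0,0,0,1]]]}}

```text
t: 32.3
ee_pos: [641.2, -233.6, 113.6]
orientation: [1.146, 1.249, -1.146]
ft_force: [-0.0, 0.5, 0.7]
width: 17.0
```

```bash
python3 -c "
from fin import *
z=ctrl.get_obs()['ee_pos'][2]-4
fin('s23',(120,150,240,270),s=6,gain=1.,extra=[(circ(642.8,-238,88,29),(0,0,255)),(circ(642.8,-238,z,37),(255,0,0)),(circ(642.8,-238,88,37),(255,255,0))])
to((642.8,-238,92),1.65)
"
```

```text
t 32.3 pos [ 641.2 -233.6  113.6] zyaw -1.485 yyaw 0.085 down [-0.001  0.    -1.   ] F [-0.   0.5  0.7] w 17.0 q [-0.37  0.62  1.55  0.    0.97  1.12]
t 32.35 pos [ 641.7 -234.   114.2] zyaw -1.485 yyaw 0.085 down [ 0. -0. -1.] F [-0.4 -0.  -0.3] w 17.2 q [-0.37  0.62  1.55  0.    0.97  1.12]
shift cm [2.22 0.08 0.41] world [  1.1  -4.  -22.2]
turn about tool x 0.006
```

View pics/s23e.png

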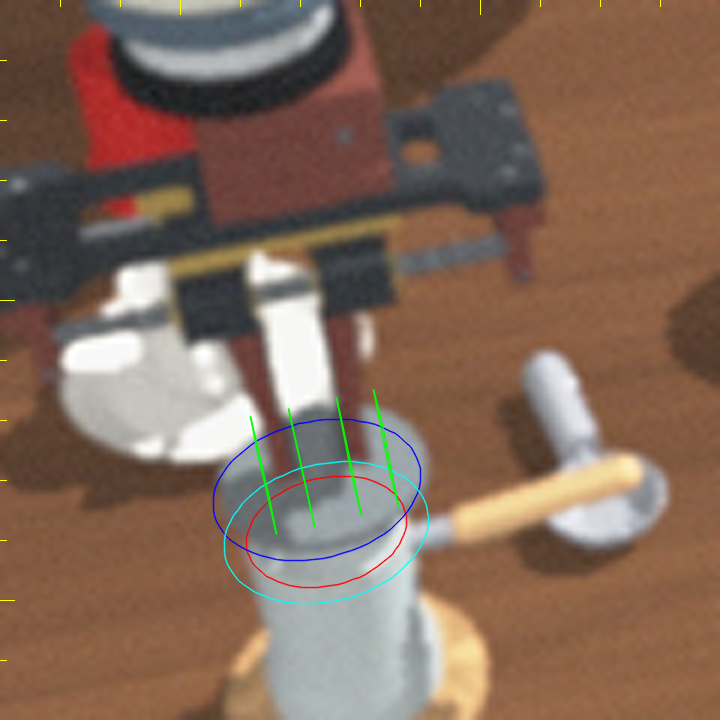

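>>> {"op": "servo_tool", "data": {"plan": [[[0.3,0.1,0.2,0,0,0,1],[0.8,0.1,0.4,0,0,0,1],[1.3,0.1,0.4,0,0,0,1],[1.6,0.1,0.4,0,0,0,1],[1.7,0.1,0.4,0,0,0,1],[1.7,0.1,0.4,0,0,0,1]]]}}

```text
t: 32.85
ee_pos: [642.3, -238.1, 96.4]
orientation: [1.146, 1.249, -1.147]
ft_force: [-0.5, 0.7, -0.9]
width: 17.2
```

```bash
python3 -c "
from fin import *
to((642.8,-238,92),1.65)
z=ctrl.get_obs()['ee_pos'][2]-4
fin('s24',(150,190,210,250),s=12,gain=1.,extra=[(circ(642.8,-238,z+5,37),(255,0,0))])
"
```

```text
t 32.85 pos [ 642.3 -238.1   96.4] zyaw -1.486 yyaw 0.085 down [-0.001  0.    -1.   ] F [-0.5  0.7 -0.9] w 17.2 q [-0.37  0.64  1.55 -0.    0.94  1.11]
shift cm [ 0.44  0.05 -0.  ] world [ 0.5  0.1 -4.4]
turn about tool x 0.006
t 32.85 pos [ 642.3 -238.1   96.4] zyaw -1.486 yyaw 0.085 down [-0.001  0.    -1.   ] F [-0.5  0.7 -0.9] w 17.2 q [-0.37  0.64  1.55 -0.    0.94  1.11]
```

View pics/s24e.png

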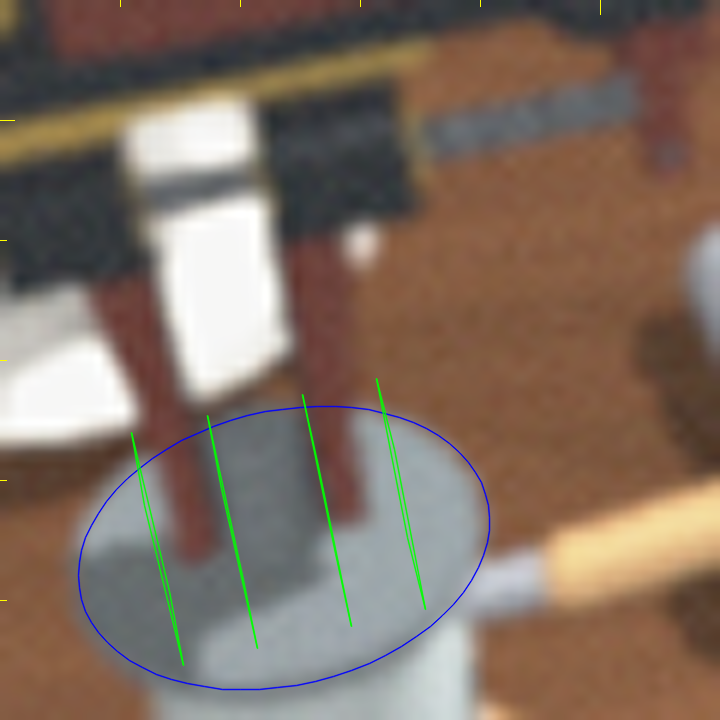

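>>> {"op": "servo_tool", "data": {"plan": [[[0.1,0,0,0,0,0,1],[0.2,0,0,0,0,0,1],[0.3,0,0,0,0,0,1],[0.4,0,0,0,0,0,1],[0.4,0,0,0,0,0,1]]]}}

```text
t: 33.32
ee_pos: [642.6, -238.1, 92.8]
orientation: [1.146, 1.248, -1.147]
ft_force: [-0.4, 0.1, -0.5]
width: 17.0
```

>>> {"op": "servo_tool", "data": {"plan": [[[0.1,0,0,0,0,0,1],[0.15,0,0,0,0,0,1],[0.15,0,0,0,0,0,1]]]}}

```text
t: 33.57
ee_pos: [642.9, -238.2, 92.0]
orientation: [1.147, 1.248, -1.146]
ft_force: [-1.9, 0.4, 4.1]
width: 17.7
```

Seated with 4 N. Open a little and rise.

>>> {"op": "servo_tool", "data": {"plan": [[[0,0,0,0,0,0,2],[0,0,0,0,0,0,2.8],[0,0,0,0,0,0,3.6],[0,0,0,0,0,0,4.2],[-0.5,0,0,0,0,0,4.2],[-2,0,0,0,0,0,4.2],[-4,0,0,0,0,0,4.2],[-6.5,0,0,0,0,0,4.2]]]}}

```text
t: 34.23
ee_pos: [642.0, -237.9, 157.0]
orientation: [1.146, 1.25, -1.148]
ft_force: [0.2, -0.6, -0.1]
width: 42.3
```

>>> {"op": "servo_tool", "data": {"plan": [[[-2.5,0,0,0,0,0,4.2],[-5,0,0,0,0,0,4.2],[-6,0,0,0,0,0,4.2],[-6,0,0,0,0,0,4.2]]]}}

```text
t: 34.57
ee_pos: [644.6, -238.9, 220.8]
orientation: [1.147, 1.242, -1.143]
ft_force: [0.5, -0.3, 0.3]
width: 42.1
```

```bash
python3 -c "
from fin import *
fin('s25',(120,170,220,280),s=6,gain=1.,extra=[(circ(642.8,-238,93,37),(255,0,0))])
to((653.5,251.3,150),1.65)
"
```

```text
t 34.57 pos [ 644.6 -238.9  220.8] zyaw -1.486 yyaw 0.085 down [ 0.006 -0.002 -1.   ] F [ 0.5 -0.3  0.3] w 42.1 q [-0.37  0.5   1.48  0.    1.15  1.11]
t 34.62 pos [ 643.4 -238.4  218.2] zyaw -1.486 yyaw 0.085 down [ 0.003 -0.001 -1.   ] F [-0.2 -0.  -0.7] w 42.1 q [-0.37  0.51  1.48  0.    1.15  1.11]
shift cm [  6.77   5.14 -48.72] world [ 10.1 489.7 -68.2]
turn about tool x 0.006
```

View pics/s25e.png

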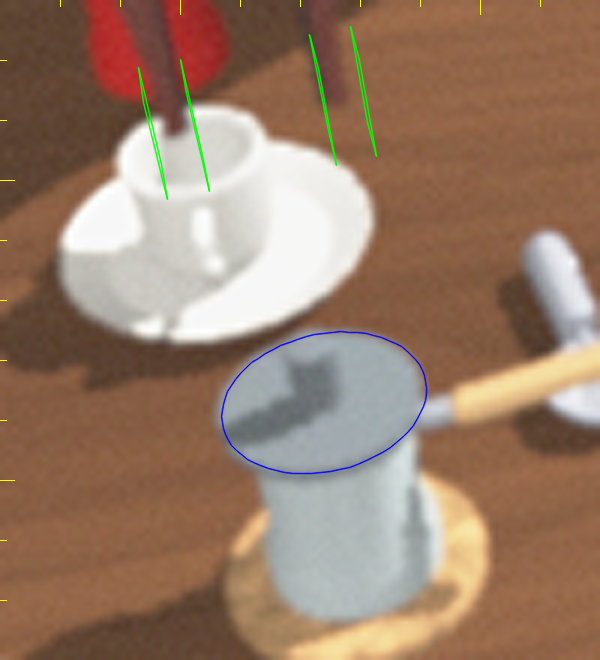

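>>> {"op": "servo_tool", "data": {"plan": [[[0,0.2,-2,0,0,0,4.2],[0,0.6,-5.5,0,0,0,4.2],[0,1,-9.5,0,0,0,4.2],[0,1.4,-13.5,0,0,0,4.2],[0.5,1.9,-17.5,0,0,0,4.2],[1,2.3,-21.5,0,0,0,4.2],[1.5,2.7,-25.5,0,0,0,4.2],[2,3.1,-29.5,0,0,0,4.2]]]}}

```text
t: 35.28
ee_pos: [647.1, 60.2, 194.2]
orientation: [1.145, 1.25, -1.149]
ft_force: [1.7, 0.7, -0.5]
width: 41.9
```

>>> {"op": "servo_tool", "data": {"plan": [[[0.5,0.4,-4,0,0,0,4.2],[1,0.8,-8,0,0,0,4.2],[2,1.2,-12,0,0,0,4.2],[3,1.6,-15.5,0,0,0,4.2],[4,1.9,-18,0,0,0,4.2],[5,2,-19,0,0,0,4.2],[5,2,-19.2,0,0,0,4.2],[5,2,-19.2,0,0,0,4.2]]]}}

```text
t: 35.95
ee_pos: [651.0, 250.8, 144.4]
orientation: [1.143, 1.25, -1.149]
ft_force: [-0.0, -0.3, -0.6]
width: 42.0
```

```bash
python3 -c "
from fin import *
fin('s26',(320,150,430,260),s=6,gain=1.,extra=[(circ(653.5,251.3,4,52),(255,0,0)),(circ(653.5,251.3,42,9),(255,0,0))])
to((653.5,251.3,60),1.65)
im=cv2.imread('pics/top0.png');crop(im,125,85,195,150,9,'cv0','top',[(circ(653.5,251.3,4,52),(255,0,0)),(circ(653.5,251.3,42,9),(255,0,0))])
im=cv2.imread('pics/scene0.png');crop(im,340,200,410,260,9,'cv1','scene',[(circ(653.5,251.3,4,52),(255,0,0)),(circ(653.5,251.3,42,9),(255,0,0))])
"
```

```text
t 35.95 pos [651.  250.8 144.4] zyaw -1.485 yyaw 0.086 down [-0.003 -0.002 -1.   ] F [-0.  -0.3 -0.6] w 42.0 q [ 0.35  0.6   1.5  -0.    1.04  1.84]
t 36.0 pos [651.8 250.1 145.5] zyaw -1.486 yyaw 0.085 down [-0.002 -0.001 -1.   ] F [0.8 0.2 0.1] w 42.2 q [ 0.35  0.6   1.5  -0.    1.04  1.84]
shift cm [ 8.55  0.2  -0.11] world [  1.7   1.2 -85.5]
turn about tool x 0.005
```

View pics/s26e.png

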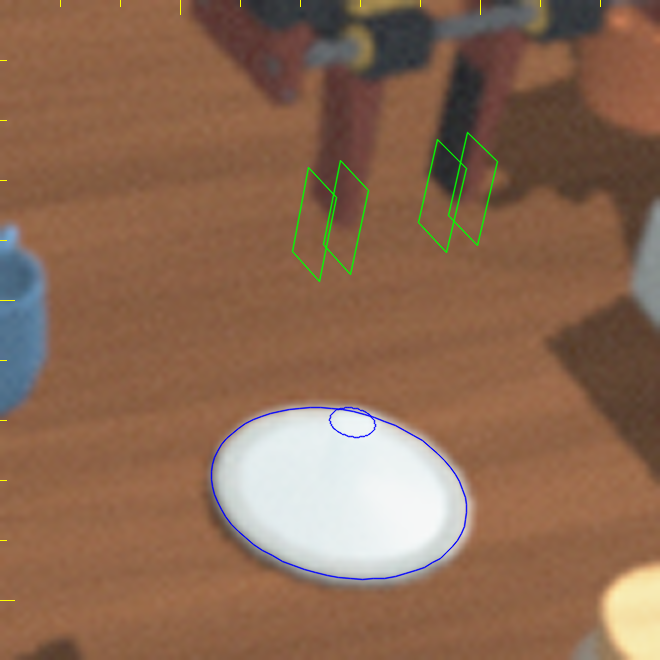

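View pics/cv0.png

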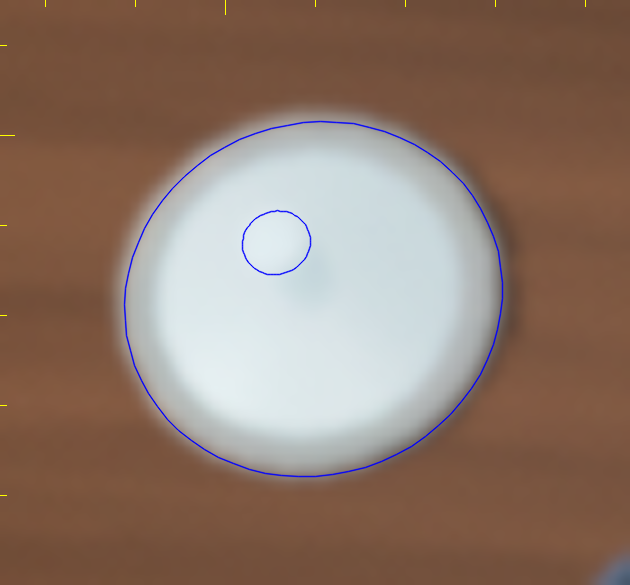

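View pics/cv1.png

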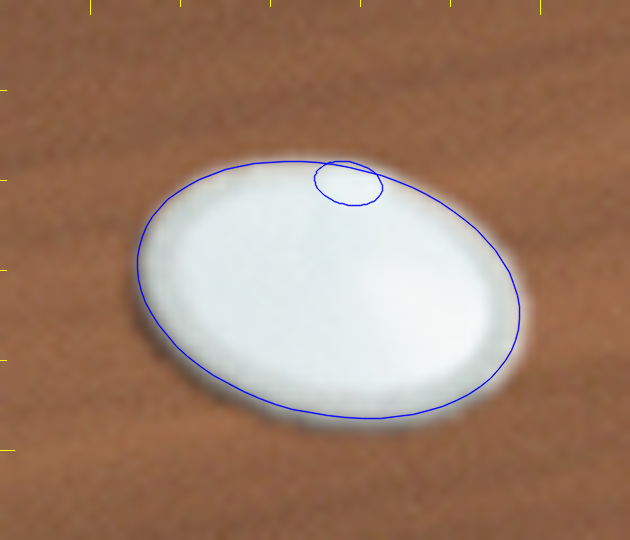

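>>> {"op": "servo_tool", "data": {"plan": [[[1.5,0.2,-0.2,0,0,0,4.2],[3.5,0.3,-0.2,0,0,0,4.2],[5.5,0.3,-0.2,0,0,0,4.2],[7.5,0.3,-0.2,0,0,0,4.2],[9,0.3,-0.2,0,0,0,4.2],[10,0.3,-0.2,0,0,0,4.2],[10.5,0.3,-0.2,0,0,0,4.2],[10.5,0.3,-0.2,0,0,0,4.2]]]}}

```text
t: 36.67
ee_pos: [654.7, 252.9, 40.4]
orientation: [1.146, 1.248, -1.148]
ft_force: [-0.7, 0.3, -0.4]
width: 41.9
```

```bash
python3 -c "
from fin import *
fin('s27',(320,150,430,260),s=6,gain=1.)
to((654.3,252.3,9),1.65)
"
```

```text
t 36.67 pos [654.7 252.9  40.4] zyaw -1.487 yyaw 0.084 down [-0.001 -0.001 -1.   ] F [-0.7  0.3 -0.4] w 41.9 q [0.35 0.74 1.53 0.   0.88 1.84]
t 36.72 pos [655.3 253.3  41.4] zyaw -1.487 yyaw 0.084 down [-0. -0. -1.] F [-1.   0.8  0.1] w 42.1 q [ 0.35  0.74  1.53 -0.    0.88  1.84]
shift cm [ 3.24 -0.11  0.09] world [ -1.   -1.  -32.4]
turn about tool x 0.005
```

View pics/s27d.png

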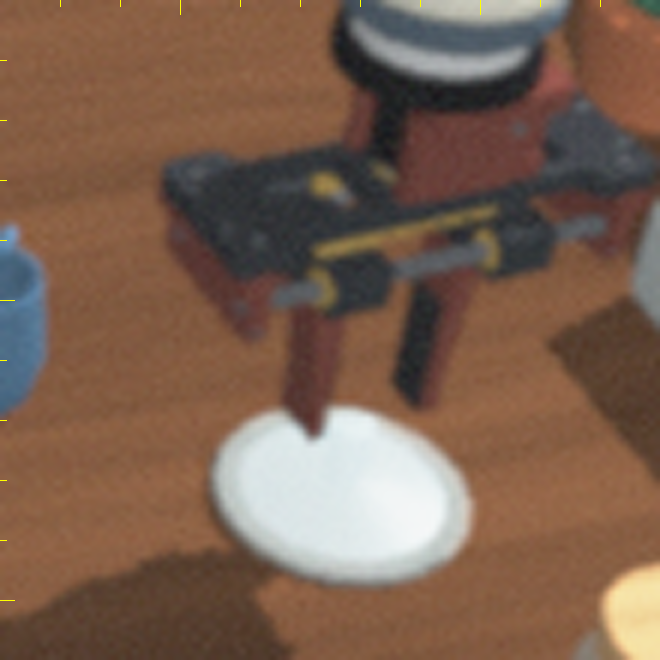

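>>> {"op": "servo_tool", "data": {"plan": [[[0.5,-0.1,0.1,0,0,0,4.2],[1,-0.1,0.1,0,0,0,4.2],[1.6,-0.1,0.1,0,0,0,4.2],[2.2,-0.1,0.1,0,0,0,4.2],[2.5,-0.1,0.1,0,0,0,4.2],[2.5,-0.1,0.1,0,0,0,4.2]]]}}

```text
t: 37.22
ee_pos: [653.5, 252.4, 15.4]
orientation: [1.145, 1.249, -1.148]
ft_force: [-0.4, -0.2, -0.6]
width: 42.0
```

>>> {"op": "servo_tool", "data": {"plan": [[[0.2,0,0,0,0,0,4.2],[0.4,0,0,0,0,0,4.2],[0.6,0,0,0,0,0,4.2],[0.6,0,0,0,0,0,4.2]]]}}

```text
t: 37.55
ee_pos: [654.0, 252.5, 10.1]
orientation: [1.146, 1.248, -1.147]
ft_force: [0.7, -0.3, -0.2]
width: 42.2
```

```bash
python3 -c "
from fin import *
fin('s28',(320,150,430,260),s=6,gain=1.)
to((654.3,252.3,9),1.65)
"
```

```text
t 37.55 pos [654.  252.5  10.1] zyaw -1.486 yyaw 0.085 down [-0. -0. -1.] F [ 0.7 -0.3 -0.2] w 42.2 q [0.35 0.78 1.53 0.   0.83 1.84]
t 37.6 pos [654.  252.5  10.3] zyaw -1.486 yyaw 0.085 down [-0. -0. -1.] F [ 0.9  0.2 -0.2] w 42.1 q [0.35 0.78 1.53 0.   0.83 1.84]
shift cm [0.13 0.02 0.03] world [ 0.3 -0.2 -1.3]
turn about tool x 0.006
```

View pics/s28e.png

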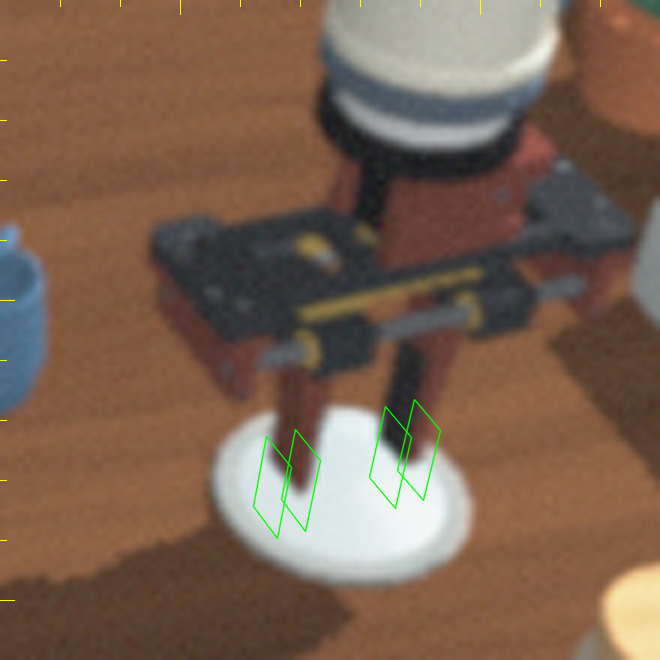

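Close on the knob.

>>> {"op": "servo_tool", "data": {"plan": [[[0.1,0,0,0,0,0,3.6],[0.1,0,0,0,0,0,3],[0.1,0,0,0,0,0,2.4],[0.1,0,0,0,0,0,1.9],[0.1,0,0,0,0,0,1.4],[0.1,0,0,0,0,0,1],[0.1,0,0,0,0,0,1],[0.1,0,0,0,0,0,1]]]}}

```text
t: 38.27
ee_pos: [654.2, 252.6, 9.6]
orientation: [1.147, 1.248, -1.146]
ft_force: [0.3, 0.1, 1.0]
width: 17.3
```

>>> {"op": "servo_tool", "data": {"plan": [[[-0.4,0,0,0,0,0,1],[-1.4,0,0,0,0,0,1],[-3.2,0,0,0,0,0,1],[-5.5,0,0,0,0,0,1],[-8,0,0,0,0,0,1],[-10.5,0,0,0,0,0,1],[-13,0,0,0,0,0,1],[-14.5,0,0,0,0,0,1]]]}}

```text
t: 38.93
ee_pos: [655.3, 253.0, 158.5]
orientation: [1.149, 1.246, -1.143]
ft_force: [0.8, 0.1, -1.1]
width: 17.2
```

```bash
python3 -c "
from fin import *
fin('s29',(300,100,430,250),s=5,gain=1.)
to((448.5,-6.6,150),1.65)
"
```

```text
t 38.93 pos [655.3 253.  158.5] zyaw -1.486 yyaw 0.085 down [ 0.004  0.001 -1.   ] F [ 0.8  0.1 -1.1] w 17.2 q [ 0.35  0.59  1.48 -0.    1.06  1.84]
t 38.98 pos [656.7 253.5 161.1] zyaw -1.486 yyaw 0.085 down [ 0.007  0.003 -1.   ] F [1.3 0.7 1.4] w 17.5 q [ 0.35  0.59  1.48 -0.    1.06  1.84]
shift cm [  0.89 -22.95  24.15] world [-208.2 -260.1  -11.1]
turn about tool x 0.006
```

View pics/s29d.png

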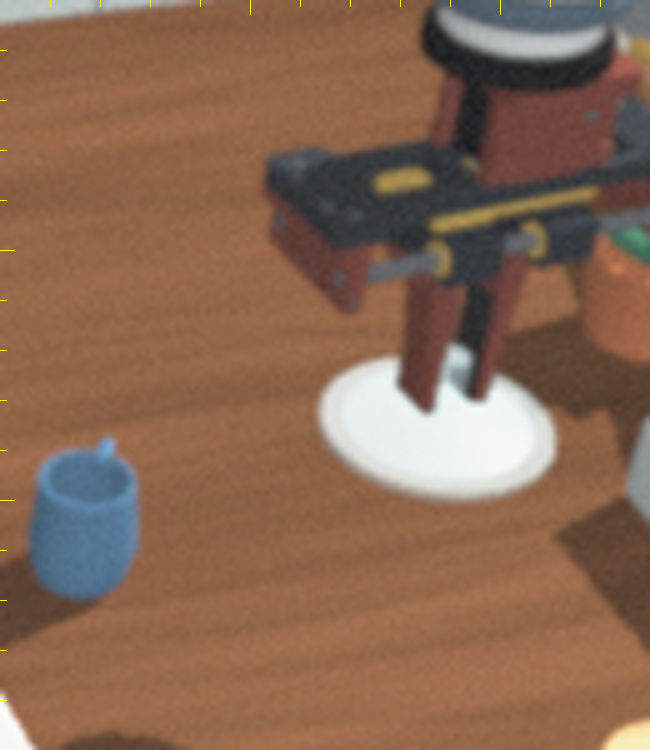

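>>> {"op": "servo_tool", "data": {"plan": [[[0,-1,1,0,0,0,1],[0,-2.8,3,0,0,0,1],[0,-5,5.2,0,0,0,1],[0,-7.2,7.5,0,0,0,1],[0,-9.4,9.8,0,0,0,1],[0,-11.6,12.1,0,0,0,1],[0,-13.8,14.4,0,0,0,1],[0,-16,16.7,0,0,0,1]]]}}

```text
t: 39.65
ee_pos: [507.5, 71.6, 154.4]
orientation: [1.146, 1.248, -1.146]
ft_force: [0.4, -0.3, -0.4]
width: 17.0
```

```bash
python3 -c "
from fin import *
to((448.5,-6.6,150),1.65)
"
```

```text
t 39.65 pos [507.5  71.6 154.4] zyaw -1.486 yyaw 0.085 down [-0. -0. -1.] F [ 0.4 -0.3 -0.4] w 17.0 q [ 0.12  0.34  1.92 -0.    0.88  1.6 ]
shift cm [ 0.44 -6.54  7.29] world [-59.  -78.2  -4.4]
turn about tool x 0.006
```

>>> {"op": "servo_tool", "data": {"plan": [[[0,-1.8,2,0,0,0,1],[0,-3.6,4,0,0,0,1],[0,-5.2,5.8,0,0,0,1],[1,-6.2,6.9,0,0,0,1],[3,-6.5,7.3,0,0,0,1],[5.5,-6.5,7.3,0,0,0,1],[7,-6.5,7.3,0,0,0,1],[7,-6.5,7.3,0,0,0,1]]]}}

```text
t: 40.32
ee_pos: [448.0, -5.8, 82.2]
orientation: [1.145, 1.252, -1.15]
ft_force: [-0.3, -0.4, -1.4]
width: 17.7
```

```bash
python3 -c "
from fin import *
z=ctrl.get_obs()['ee_pos'][2]-9.6
fin('s30',(210,120,310,230),s=7,gain=1.,extra=[(circ(448.5,-6.6,34,46),(0,0,255)),(circ(448.5,-6.6,z+3,52),(255,0,0))])
to((448.5,-6.6,43.6),1.65)
"
```

```text
t 40.32 pos [448.   -5.8  82.2] zyaw -1.487 yyaw 0.084 down [-0.005  0.    -1.   ] F [-0.3 -0.4 -1.4] w 17.7 q [-0.04  0.39  2.09 -0.    0.66  1.45]
t 40.37 pos [449.   -5.7  83.5] zyaw -1.486 yyaw 0.084 down [-0.003  0.    -1.   ] F [ 0.3 -0.2 -0.7] w 17.5 q [-0.04  0.39  2.09  0.    0.66  1.45]
shift cm [ 3.99 -0.04  0.09] world [ -0.5  -0.9 -39.9]
turn about tool x 0.005
```

View pics/s30e.png

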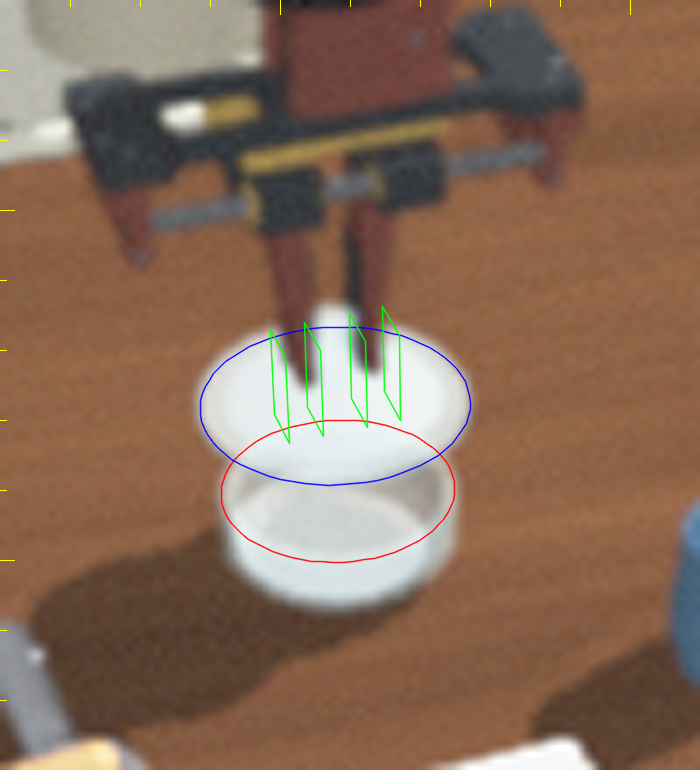

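>>> {"op": "servo_tool", "data": {"plan": [[[0.5,0,0.1,0,0,0,1],[1.2,0,0.1,0,0,0,1],[2,0,0.1,0,0,0,1],[2.8,0,0.1,0,0,0,1],[3.3,0,0.1,0,0,0,1],[3.5,0,0.1,0,0,0,1],[3.5,0,0.1,0,0,0,1]]]}}

```text
t: 40.95
ee_pos: [450.0, -6.6, 48.9]
orientation: [1.146, 1.249, -1.147]
ft_force: [-0.3, 0.7, -1.7]
width: 17.0
```

>>> {"op": "servo_tool", "data": {"plan": [[[0.1,0,0,0,0,0,1],[0.2,0,0,0,0,0,1],[0.3,0,0,0,0,0,1],[0.3,0,0,0,0,0,1]]]}}

```text
t: 41.28
ee_pos: [450.5, -6.6, 46.5]
orientation: [1.147, 1.248, -1.146]
ft_force: [-0.4, -0.7, -0.6]
width: 17.6
```

>>> {"op": "servo_tool", "data": {"plan": [[[0.1,-0.15,0,0,0,0,1],[0.2,-0.15,0,0,0,0,1],[0.3,-0.15,0,0,0,0,1],[0.3,-0.15,0,0,0,0,1]]]}}

```text
t: 41.62
ee_pos: [448.8, -6.8, 43.5]
orientation: [1.146, 1.248, -1.147]
ft_force: [-0.6, 0.2, 0.9]
width: 17.6
```

>>> {"op": "servo_tool", "data": {"plan": [[[0.1,0,0,0,0,0,1],[0.1,0,0,0,0,0,1],[0.1,0,0,0,0,0,1]]]}}

```text
t: 41.87
ee_pos: [448.8, -6.7, 43.4]
orientation: [1.146, 1.248, -1.146]
ft_force: [-5.5, 0.6, 17.3]
width: 17.4
```

>>> {"op": "servo_tool", "data": {"plan": [[[-0.1,0,0,0,0,0,1],[-0.1,0,0,0,0,0,2],[-0.1,0,0,0,0,0,2.8],[-0.1,0,0,0,0,0,3.6],[-0.1,0,0,0,0,0,4.2],[-0.6,0,0,0,0,0,4.2],[-2.5,0,0,0,0,0,4.2],[-5,0,0,0,0,0,4.2]]]}}

```text
t: 42.53
ee_pos: [447.4, -6.7, 91.9]
orientation: [1.145, 1.251, -1.149]
ft_force: [0.4, 0.0, 0.0]
width: 41.8
```

>>> {"op": "servo_tool", "data": {"plan": [[[-2.5,0,0,0,0,0,4.2],[-5,0,0,0,0,0,4.2],[-7.5,0,0,0,0,0,4.2],[-10,0,0,0,0,0,4.2],[-12,1,-3,0,0,0,4.2],[-13,3,-7,0,0,0,4.2],[-13,4,-11,0,0,0,4.2],[-13,5,-15,0,0,0,4.2]]]}}

```text
t: 43.2
ee_pos: [486.6, 145.5, 224.2]
orientation: [1.15, 1.246, -1.145]
ft_force: [0.5, -0.4, 0.3]
width: 42.0
```

>>> {"op": "servo_tool", "data": {"plan": [[[0,0,-4,0,0,0,4.2],[0,0,-8,0,0,0,4.2],[0,0,-12,0,0,0,4.2],[0,0,-16,0,0,0,4.2],[0,0,-16,0,0,0,4.2],[0,0,-16,0,0,0,4.2]]]}}

```text
t: 43.7
ee_pos: [471.3, 305.0, 222.4]
orientation: [1.143, 1.25, -1.144]
ft_force: [0.1, 0.7, 0.8]
width: 41.9
```

```bash
python3 -c "
from h import *
st()
cv=[(circ(438.9,-285.6,15,68),(0,0,255)),(circ(438.9,-286.6,64,31),(0,255,0)),(circ(642.8,-237.8,8,50),(0,0,255)),(circ(642.8,-237.8,93,37),(0,255,0)),(circ(448.5,-6.6,38,52),(0,255,0))]
im=shot('top','t9');crop(im,200,85,430,270,3,'t9c','top',cv)
im=shot('scene','s99');crop(im,110,160,300,290,4,'s99c','scene',cv)
"
```

```text
t 43.7 pos [471.3 305.  222.4] zyaw -1.482 yyaw 0.088 down [-0. -0. -1.] F [0.1 0.7 0.8] w 41.9 q [ 0.55  0.32  1.76 -0.    1.06  2.04]
```

View pics/t9c.png

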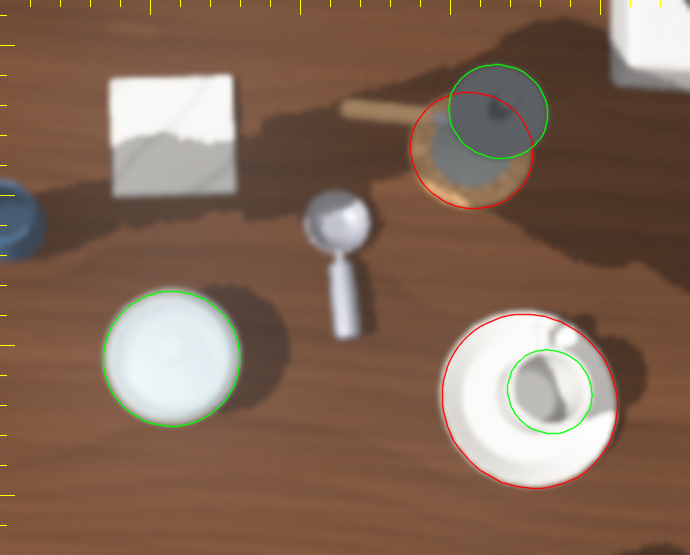

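View pics/s99c.png

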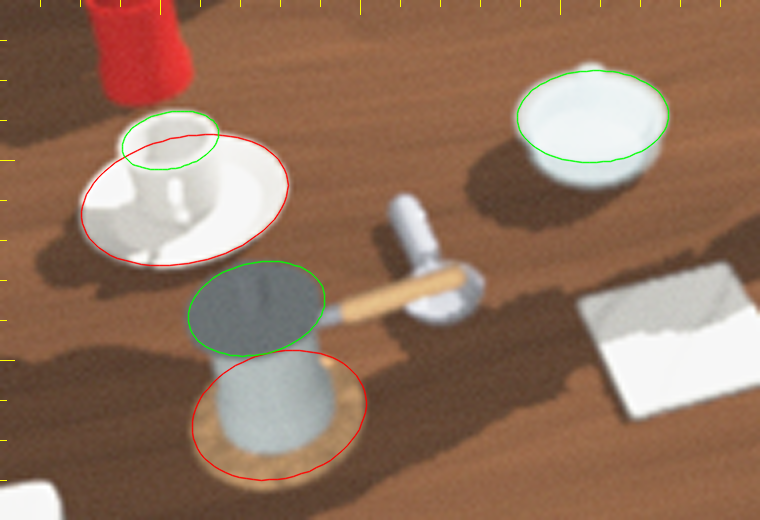

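All four items are within a few millimetres of their targets in both views, and the arm is clear. I am handing in.

```bash
python3 -c "
from workcell import ctrl
print(ctrl.close_job())"
```

```text
the job is handed in; nothing more can be done
None
```

I handed the job in at about 44 s, with the cup and cezve swapped and both covers on. I parked the cup on the tile, moved the cezve to the trivet and set the cup on the saucer. Then I put the lid on the cezve and the cover on the dish.

**Last checks:** in the final pictures from both cameras, all four pieces look upright and flat. Each matches its target outline to about 1–3 mm. The cup is furthest out, about 2 mm to the robot's right of the saucer's centre. The gripper was open and clear of everything. The spoon and the jug look unmoved in the pictures; I did not measure their positions.

**What disagreed or went wrong:**
- **Fingertips:** they appeared about 20–25 mm higher than the stated tool data.
- **Lid grasp:** because of that, the first try closed above the knob and gripped nothing. I went lower with force checks and the second try held; the lid had not moved.
- **Cezve grasp:** I gripped it a second time about 10 mm higher, because the first grip read 60 mm instead of 58 mm and showed a 7 N upward force.
- **Cover:** it was pressed onto the dish with about 17 N for a moment before release.

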